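# Spin the sauce samples in the hand spinner

### The job

Move every sample vial from the white rack into a socket of the hand spinner, pushed fully down, then with all of them in turn its crank clockwise (seen from above) through at least two full turns, and after that put every vial back into a rack hole, fully down. Keep the vials from being laid over or dropped on their side, do not start cranking before all are loaded or unload any before the turns are done, and leave the other things on the table where they are.

Things in the scene. Friction and masses are not known exactly. Their poses are not given: they have to be found in the camera images.
- rack: Loose white plastic rack block, 222 x 66 x 45 mm (x, y, z), standing flat on the table, with a single row of four round blind holes along its own x axis. Origin: centre of its underside; z up. The row may have any hole empty.
- rackhole0 (a point): Rack hole 0: centre of the flat floor of the hole, 8 mm above the rack's underside. Holes are 26 mm wide, 37 mm deep (mouth 37 mm above this point), 52 mm apart in one row.
- rackhole1 (a point): Rack hole 1: centre of the flat floor of the hole, 8 mm above the rack's underside. Holes are 26 mm wide, 37 mm deep (mouth 37 mm above this point), 52 mm apart in one row.
- rackhole2 (a point): Rack hole 2: centre of the flat floor of the hole, 8 mm above the rack's underside. Holes are 26 mm wide, 37 mm deep (mouth 37 mm above this point), 52 mm apart in one row.
- rackhole3 (a point): Rack hole 3: centre of the flat floor of the hole, 8 mm above the rack's underside. Holes are 26 mm wide, 37 mm deep (mouth 37 mm above this point), 52 mm apart in one row.
- spinner: Fixed grey round foot of the hand spinner, 184 mm in diameter, at most 26 mm high; origin: centre of its underside, on the vertical spin axis.
- rotor (a joint): Angle in rad by which the spinner's rotor has been cranked since the start; 0 at the start, where a stop blocks turning back, and grows as the rotor is turned clockwise seen from above. 6.28 = one full turn. It has friction and stays where it is left. Three sockets, crank arm and knob all turn together as one piece.
- socket0 (a point): Rotor socket 0: centre of the flat floor of an upright aluminium cup, 26 mm inside and 33 mm outside diameter, whose rim is 34 mm above this point (rim 69 mm above the table). 70 mm from the spin axis, 90 degrees anticlockwise from the crank knob.
- socket1 (a point): Rotor socket 1: centre of the flat floor of an upright aluminium cup, 26 mm inside and 33 mm outside diameter, whose rim is 34 mm above this point (rim 69 mm above the table). 70 mm from the spin axis, 180 degrees from the crank knob.
- socket2 (a point): Rotor socket 2: centre of the flat floor of an upright aluminium cup, 26 mm inside and 33 mm outside diameter, whose rim is 34 mm above this point (rim 69 mm above the table). 70 mm from the spin axis, 90 degrees clockwise from the crank knob.
- crank_knob (a point): Top centre of the crank's upright black knob (fixed on the arm, does not spin on it): round, 25 mm in diameter, 38 mm tall, its top 146 mm above the table, 55 mm from the spin axis. Below the knob is the flat crank arm, top 108 mm above the table, reaching from the central post to the knob; no socket lies under it.
- vial0: Closed glass sample vial, straight round, 24 mm in diameter and 85 mm tall, 60 g, foot chamfered 3 mm, top 21 mm a black cap of the same diameter. Origin: centre of its foot; z along it to the cap. Starts in a rack hole; two or three of the four vials are present.
- vial1: Closed glass sample vial, straight round, 24 mm in diameter and 85 mm tall, 60 g, foot chamfered 3 mm, top 21 mm a black cap of the same diameter. Origin: centre of its foot; z along it to the cap. Starts in a rack hole; two or three of the four vials are present.
- vial2: Closed glass sample vial, straight round, 24 mm in diameter and 85 mm tall, 60 g, foot chamfered 3 mm, top 21 mm a black cap of the same diameter. Origin: centre of its foot; z along it to the cap. Starts in a rack hole; two or three of the four vials are present.
- vial3: Closed glass sample vial, straight round, 24 mm in diameter and 85 mm tall, 60 g, foot chamfered 3 mm, top 21 mm a black cap of the same diameter. Origin: centre of its foot; z along it to the cap. Starts in a rack hole; two or three of the four vials are present.
- spice_jar: Bystander: spice jar, 48 mm wide, 85 mm tall; origin under its centre.
- bottle_cap: Bystander: loose green bottle cap, 38 mm wide, 16 mm high; origin under its centre.
- juice_bottle: Bystander: clear bottle, 80 mm wide, 200 mm tall; origin under its centre.
- stock_pot: Bystander: open steel pot with two side handles, 150 mm wide, 100 mm tall; origin under its centre.
- mug: Bystander: white mug, 80 mm wide, 90 mm tall, handle to its +y; origin under its centre.
- mix_spoon: Bystander: wooden-handled spoon, 200 mm long, lying flat; origin under its centre.
- prep_bowl: Bystander: steel bowl, 120 mm wide, 50 mm high; origin under its centre.

How it is judged:
On the way, in this order (a step that is already met when the one before it is completed fails the run):
1. every vial present stands fully down in a rotor socket, upright, before the crank has made its turns ((distance between vial0 and socket0 below 0.008 m or distance between vial0 and socket1 below 0.008 m or distance between vial0 and socket2 below 0.008 m) and angle between each of vial0, vial1, vial2, vial3's own z axis and vertical below 0.12 rad and (distance between vial1 and socket0 below 0.008 m or distance between vial1 and socket1 below 0.008 m or distance between vial1 and socket2 below 0.008 m) and (distance between vial2 and socket0 below 0.008 m or distance between vial2 and socket1 below 0.008 m or distance between vial2 and socket2 below 0.008 m) and (distance between vial3 and socket0 below 0.008 m or distance between vial3 and socket1 below 0.008 m or distance between vial3 and socket2 below 0.008 m) and value of joint rotor below 1.5 rad), for 0.3 s.
2. with all vials still seated in their sockets, the rotor has been cranked at least two full turns clockwise ((distance between vial0 and socket0 below 0.008 m or distance between vial0 and socket1 below 0.008 m or distance between vial0 and socket2 below 0.008 m) and angle between each of vial0, vial1, vial2, vial3's own z axis and vertical below 0.12 rad and (distance between vial1 and socket0 below 0.008 m or distance between vial1 and socket1 below 0.008 m or distance between vial1 and socket2 below 0.008 m) and (distance between vial2 and socket0 below 0.008 m or distance between vial2 and socket1 below 0.008 m or distance between vial2 and socket2 below 0.008 m) and (distance between vial3 and socket0 below 0.008 m or distance between vial3 and socket1 below 0.008 m or distance between vial3 and socket2 below 0.008 m) and value of joint rotor above 12.4 rad), for 0.2 s.
At the end, for the whole second after the job is handed in: Every vial present stands at rest in a rack hole with the centre of its foot within 8 mm of the centre of the hole's floor and less than 0.12 rad off upright; the rack stands flat on the table (within 0.05 rad) and at rest; the rotor has been cranked by two full turns (past 12.4 rad) ((distance between vial0 and rackhole0 below 0.008 m or distance between vial0 and rackhole1 below 0.008 m or distance between vial0 and rackhole2 below 0.008 m or distance between vial0 and rackhole3 below 0.008 m) and angle between each of vial0, vial1, vial2, vial3's own z axis and vertical below 0.12 rad and linear speed of each of vial0, vial1, vial2, vial3, rack below 0.03 m/s and (distance between vial1 and rackhole0 below 0.008 m or distance between vial1 and rackhole1 below 0.008 m or distance between vial1 and rackhole2 below 0.008 m or distance between vial1 and rackhole3 below 0.008 m) and (distance between vial2 and rackhole0 below 0.008 m or distance between vial2 and rackhole1 below 0.008 m or distance between vial2 and rackhole2 below 0.008 m or distance between vial2 and rackhole3 below 0.008 m) and (distance between vial3 and rackhole0 below 0.008 m or distance between vial3 and rackhole1 below 0.008 m or distance between vial3 and rackhole2 below 0.008 m or distance between vial3 and rackhole3 below 0.008 m) and value of joint rotor above 12.4 rad and angle between rack's own z axis and vertical below 0.05 rad and height (world z) of rack below 0.01 m); the robot touches nothing.
It fails at once if the crank is turned past a quarter turn, short of the two turns, while a vial is out of its socket (value of joint rotor between 1.57 and 12.4 rad and ((distance between vial0 and socket0 above 0.03 m and distance between vial0 and socket1 above 0.03 m and distance between vial0 and socket2 above 0.03 m) or (distance between vial1 and socket0 above 0.03 m and distance between vial1 and socket1 above 0.03 m and distance between vial1 and socket2 above 0.03 m) or (distance between vial2 and socket0 above 0.03 m and distance between vial2 and socket1 above 0.03 m and distance between vial2 and socket2 above 0.03 m) or (distance between vial3 and socket0 above 0.03 m and distance between vial3 and socket1 above 0.03 m and distance between vial3 and socket2 above 0.03 m))).
It fails at once if a vial is tipped over by more than about 70 degrees (angle between any of vial0, vial1, vial2, vial3's own z axis and vertical above 1.2 rad).
It fails at once if a bystander is shifted by more than 5 cm (distance of any of spice_jar, bottle_cap, juice_bottle, stock_pot, mug, mix_spoon, prep_bowl from where it was at the start of the episode above 0.05 m).
Of vial0, vial1, vial2, vial3 only 2 to 3 are there at a start; the rules pass over those that are not, and their reading is None.
At some moment in a run one of rack may be knocked a few centimetres aside while the robot is not near it.
Once in a run the grip may slacken for a moment while it holds something.
It also fails if it takes over 210 s, if anything falls off the work surface, if the arm or the gripper's body presses on something with over 40 N, if the wrist force passes 120 N, or if a joint passes its speed limit or range.

### The arm

A 6-joint arm with a two-finger parallel gripper is mounted at the origin on the work surface. World frame = base frame: x ahead of the robot, y to its left, z up, the work surface at z = 0. Lengths are in m, angles in rad, forces in N, time in s.
With the tool pointing down it reaches from about 0.325 to 0.775 m from the base axis. Payload 5.5 kg.
Tool frame: the origin (TCP) lies on the centre line of the jaws, within the pads' length; the fingertips stand 19 mm ahead of it and the grasp point (between the pads) is the TCP; z points along the fingers, y is the line along which they close (so a half turn about z gives the same grasp; the last joint's range is limited). The gripper opens to 88 mm and grips with 3 to 60 N. Pads are 20 mm wide; open, the fingers measure 115 mm over their backs; the gripper's body (75 mm by 178 mm) begins 61 mm behind the grasp point.
Start: joints at [1.17, 0.091, 1.231, -0, 1.82, -0.057], TCP at [0.202, 0.565, 0.22] pointing down, gripper open.
Joint ranges: [-2.87, 2.87], [-0.86, 2.18], [0.17, 2.46], [-1.51, 4.65], [0.06, 2.69], [-2.65, 2.65]. Speed limits (rad/s): [2.57, 2.57, 3.01, 3.14, 3.14, 3.14].

### API

Orientations are given as a unit quaternion [x, y, z, w].
In Python, from bench import sensors, cams, order gives the robot as it stands.
- The arm moves only by the shell command python3 -m pendant 'ROWS' [OPENING] [FORCE]. ROWS is JSON, a list of rows, each an object of numbers: "dx", "dy", "dz": the shift along the tool's x, y, z normalised to -1 to 1, where 1 is 2 cm; "rx", "ry", "rz": the turn, a rotation vector about the tool's x, y, z normalised to -1 to 1, where 1 is 4 degrees. A call has 1 to 5 rows; each row shifts and turns the commanded pose from where the row before left it, along the tool's axes as they then stand; what a row does not reach is not made up. A row lasts 1/10 s, in which the tool goes at most 50 mm and 8.59 degrees, less where a joint would pass 70% of its speed; a pose out of reach is approached as far as the arm can. A call with a number of a shift or a turn outside -1 to 1 is refused whole. A call with a gripper value outside its range is refused whole. OPENING is the opening, from -1 (shut) to 1 (fully open), set as the call begins (- or left out, the last holds). The fingers move at their own pace and stop on an object; FORCE is the grip in N (left out, the last holds). Time passes only in rows, so rows that do not move let the fingers close. It gives the time, the measured TCP pose, the force, the opening and the grip force at its end, in the units of the state.
- sensors.get_obs(): the state, without advancing time (a new reading comes with each control period).
- cams.grab_frame(name): name is "scene" or "top"; returns a dict with "image" (400x640x3 uint8, red, green, blue), "range_z" (400x640 float32, m along the optical axis (not along the pixel's ray), 0 where there is no reading), "mtx" (3x3 intrinsics, pixels), "rvec" (rotation vector, rad) and "tvec" (3), from world to camera coordinates, as OpenCV has them. Camera axes: x right, y down, z forward; pixel columns grow to the right and rows downward; lengths in m; the calibration is good to about 2 mm. A picture is of the moment at which its call begins.
- order.sign_off(): hands the job in; it is judged then, once.
The state is a dict: "t": time; "q": joint angles; "qvel": joint speeds; "joint_torque": joint torques, N m; "position": TCP position; "eef_rot": TCP orientation; "force": force on the tool from outside, world axes, zero at the start; "torque": the same for the moment, N m; "opening": opening from 0.0 (shut) to 1.0 (fully open); "finger_force": force on a finger pad.
Only numpy, scipy, OpenCV 4.12 (cv2) and the standard library are available. Lean on these libraries where they do the work, as an engineer would, in place of code of your own. Each camera call takes 0.05 s, during which the arm holds its last target. There are 200 camera calls.

## Working session

There is one attempt and no reset: what is moved stays moved. The work goes in short steps, Python scripts to look and compute and a shell command to move; the robot and the scene stay as the last step left them, time stands still between calls to the robot, and variables do not carry over. Pictures are saved under pics/ and viewed, at most 14 in all, crops included, and the job is handed in when it is done.

```bash
ls; mkdir -p pics
cat > h.py <<'E'
import numpy as np,cv2,sys
from bench import sensors,cams,order
from scipy.spatial.transform import Rotation as R
def grab(n):
    f=cams.grab_frame(n); Rm=cv2.Rodrigues(np.array(f['rvec'],float))[0]; f['R']=Rm; f['t']=np.array(f['tvec'],float).ravel(); f['K']=np.array(f['mtx'],float)
    z=f['range_z']; v,u=np.mgrid[0:z.shape[0],0:z.shape[1]]
    K=f['K']; p=np.stack([(u-K[0,2])/K[0,0]*z,(v-K[1,2])/K[1,1]*z,z],-1)
    f['P']=(p-f['t'])@Rm; f['P'][z<=0]=np.nan
    return f
def atz(f,u,v,h):
    d=f['R'].T@np.linalg.inv(f['K'])@np.array([u,v,1.]); c=-f['R'].T@f['t']
    return c+d*(h-c[2])/d[2]
def save(f,n): cv2.imwrite('pics/'+n,f['image'][:,:,::-1])
def st():
    o=sensors.get_obs(); print(round(o['t'],2),np.round(o['position'],4),'rot',np.round(R.from_quat(o['eef_rot']).as_matrix()[:,:2].T,3).tolist(),'F',np.round(o['force'],1),'op',round(o['opening'],3),'ff',np.round(o['finger_force'],1),'q',np.round(o['q'],2))
    return o
def go(x,y,z=None,yaw=None):
    "tool displacement in units (2cm) from current measured pose to x,y,z"
    o=sensors.get_obs(); M=R.from_quat(o['eef_rot']).as_matrix()
    p=np.array(o['position']); d=np.array([x,y,p[2] if z is None else z])-p
    print('units',np.round(M.T@d/0.02,3))
E
python3 - <<'E'
from h import *
for n in('top','scene'):
    f=grab(n); save(f,n+'0.png')
    print(n,-f['R'].T@f['t'],f['R'].round(2).tolist(),f['K'].round(0).tolist())
st()
E
```

```text
pics
top [0.22679644 0.0108804  1.52853771] [[-0.06, -1.0, -0.0], [-0.98, 0.06, -0.21], [0.21, -0.01, -0.98]] [[411.0, 0.0, 321.0], [0.0, 411.0, 203.0], [0.0, 0.0, 1.0]]
scene [ 1.36173131 -0.32047209  1.05355094] [[0.37, 0.93, -0.0], [0.67, -0.27, -0.69], [-0.64, 0.25, -0.72]] [[476.0, 0.0, 317.0], [0.0, 476.0, 199.0], [0.0, 0.0, 1.0]]
0.1 [0.2021 0.5646 0.2185] rot [[-0.941, 0.337, 0.0], [0.337, 0.941, -0.002]] F [ 0.1  0.8 -0.5] op 1.003 ff 0.0 q [ 1.17  0.09  1.23 -0.    1.82 -0.06]
```

View pics/top0.png

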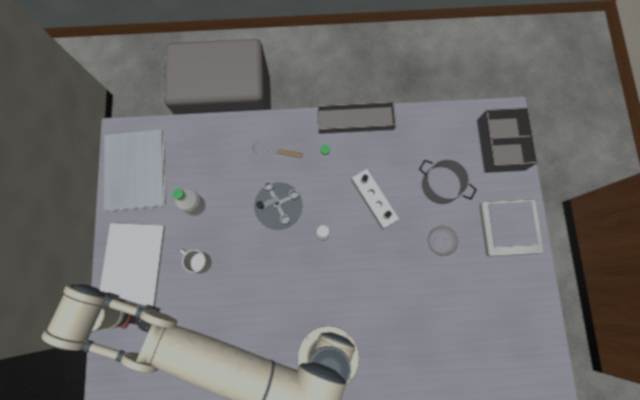

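View pics/scene0.png

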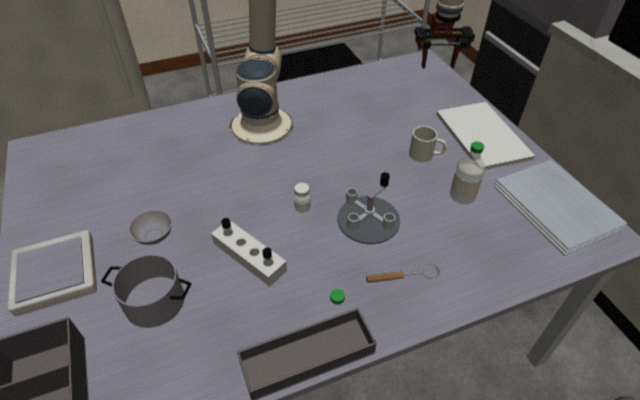

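The images show two vials, black caps at the two end holes of the rack (top ~(365,178) and ~(390,209)). The spinner is at (278,205) with its knob at ~(261,206). I'll take enlarged crops next.

Run:
```python
from h import *
f=grab('top'); g=grab('scene')
a=cv2.resize(f['image'][160:250,240:420],None,fx=4.4,fy=4.4,interpolation=cv2.INTER_CUBIC)
cv2.imwrite('pics/c1.png',a[:,:,::-1])
b=cv2.resize(g['image'][165:290,200:410],None,fx=3.8,fy=3.8,interpolation=cv2.INTER_CUBIC)
cv2.imwrite('pics/c2.png',b[:,:,::-1])
# depth-based rack top
for n,F in(('top',f),('scene',g)):
    P=F['P']; m=(np.abs(P[...,2]-.045)<.006)&(P[...,0]>.3)&(P[...,0]<.75)&(P[...,1]>-.3)&(P[...,1]<-.03)&(F['image'].min(-1)>110)
    nn,l,s,c=cv2.connectedComponentsWithStats(m.astype(np.uint8))
    k=1+np.argmax(s[1:,4]); q=P[l==k]; r=cv2.minAreaRect((q[:,:2]*1000).astype(np.float32)); print(n,len(q),r)
    m=(P[...,2]>.075)&(P[...,2]<.17)&(P[...,0]>.3)&(P[...,0]<.75)&(P[...,1]>-.3)&(P[...,1]<.3)
    nn,l,s,c=cv2.connectedComponentsWithStats(m.astype(np.uint8))
    for k in range(1,nn):
        if s[k,4]>4: q=P[l==k]; print(c[k].round(1),s[k,4],q.mean(0).round(4),'zmax',q[:,2].max().round(3),np.median(q[q[:,2]>q[:,2].max()-.008],axis=0).round(4))
```

```text
top 809 ((559.105712890625, -203.43801879882812), (222.68634033203125, 68.8187484741211), 27.588184356689453)
[364.4 177.2] 40 [ 0.6263 -0.1663  0.0926] zmax 0.101 [ 0.6262 -0.1675  0.0955]
[266.2 202.8] 140 [0.5451 0.1876 0.121 ] zmax 0.154 [0.5361 0.2095 0.1487]
[387.7 213.5] 40 [ 0.4882 -0.2385  0.0928] zmax 0.1 [ 0.4901 -0.2386  0.0949]
[322.2 231. ] 118 [ 0.4399 -0.0028  0.0859] zmax 0.094 [ 0.4393 -0.0022  0.0883]
scene 1254 ((555.0935668945312, -207.40673828125), (225.71458435058594, 67.31165313720703), 27.35139274597168)
[378.6 187.6] 270 [0.5457 0.1831 0.1154] zmax 0.148 [0.5348 0.2048 0.1441]
[301.4 188.8] 149 [ 0.4391 -0.0085  0.0835] zmax 0.09 [ 0.4379 -0.0087  0.0845]
[225.7 222.8] 84 [ 0.4894 -0.2438  0.0884] zmax 0.096 [ 0.4884 -0.2435  0.0927]
[266.8 252.8] 90 [ 0.6273 -0.1716  0.089 ] zmax 0.097 [ 0.6253 -0.1712  0.0922]
```

View pics/c1.png

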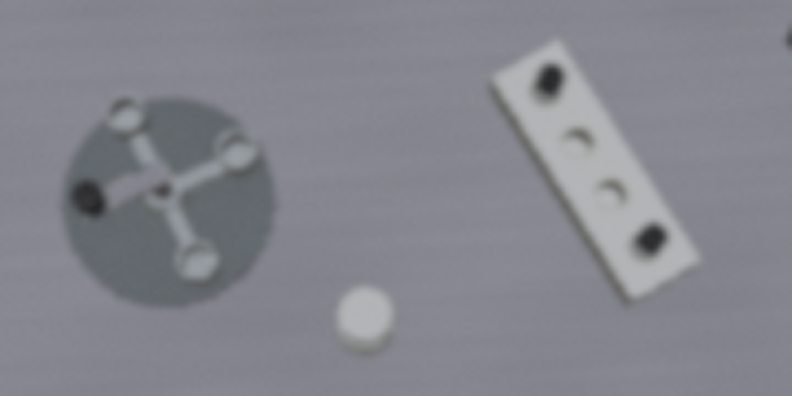

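View pics/c2.png

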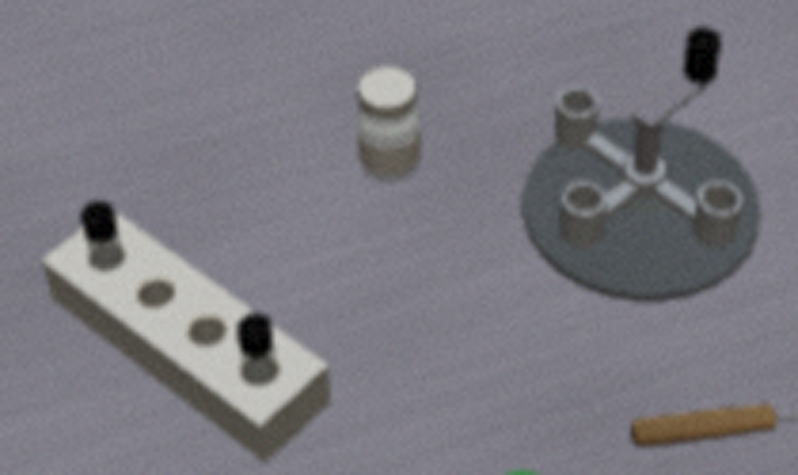

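The rack's centre is about (0.557,-0.2055) with its row at 27.5°, and vials sit in both end holes. The socket rims show in c1 at (126,115), (237,150), (197,260), with the knob at (88,196). In c2 they show at (577,104), (581,199), (718,199), with the knob top at (704,38). I'll fit the spinner from these.

Run:
```python
from h import *
from scipy.optimize import least_squares as ls
f=grab('top'); g=grab('scene')
def px(F,l,s,u0,v0): return [((x+.5)/s-.5+u0,(y+.5)/s-.5+v0) for x,y in l]
# order socket0, socket1, socket2 : knob(+y side). CCW from knob = -x side
T=px(f,[(197,260),(237,150),(126,115)],4.4,240,160)
S=px(g,[(577,104),(581,199),(718,199)],3.8,200,165)
for n,F,L in(('top',f,T),('scene',g,S)):
    W=np.array([atz(F,u,v,.069)[:2] for u,v in L])
    def mod(p): return np.array([[p[0]+.07*np.cos(p[2]+a),p[1]+.07*np.sin(p[2]+a)] for a in(np.pi/2,np.pi,-np.pi/2)])
    r=ls(lambda p:(mod(p)-W).ravel(),[.55,.15,1.8]); print(n,W.round(4).tolist(),r.x.round(4),'res mm',(r.fun*1e3).round(1))
    print(' fit',mod(r.x).round(4).tolist(),'knob',(r.x[:2]+.055*np.array([np.cos(r.x[2]),np.sin(r.x[2])])).round(4))
    P=F['P'];m=(P[...,2]>.12)&(P[...,0]>.3)&(P[...,1]>.25)&(P[...,0]<.75)&(P[...,1]<.6); q=P[m]; print('bottle',np.nanmin(q,0),np.nanmax(q,0))
u,v=px(g,[(704,38)],3.8,200,165)[0]; print('knob scene',atz(g,u,v,.146))
u,v=px(f,[(84,192)],4.4,240,160)[0]; print('knob top',atz(f,u,v,.146))
```

```text
top [[0.4945, 0.1307], [0.5853, 0.0941], [0.6205, 0.1853]] [0.5575 0.1581 1.98  ] res mm [-1.2 -0.4  0.  -0.2  1.2  0.7]
 fit [[0.4933, 0.1303], [0.5853, 0.0939], [0.6217, 0.1859]] knob [0.5356 0.2086]
bottle [0.53734587 0.43337487 0.1200274 ] [0.61394369 0.50966511 0.20992743]
scene [[0.4922, 0.1266], [0.5818, 0.089], [0.619, 0.1815]] [0.5552 0.1538 1.9728] res mm [-1.4 -0.2  0.7  0.4  0.7 -0.2]
 fit [[0.4908, 0.1264], [0.5826, 0.0894], [0.6196, 0.1812]] knob [0.5337 0.2045]
bottle [0.53469242 0.42839579 0.12023699] [0.61126235 0.50273613 0.20336431]
knob scene [0.53297949 0.20590891 0.146     ]
knob top [0.53934758 0.21068105 0.146     ]
```

Averaging both cameras gives these targets:

| Point | x, y |
|---|---|
| Far vial A | (0.626,-0.1695) |
| Near vial B | (0.4885,-0.2415) |
| s0 | (0.492,0.128) |
| s1 | (0.584,0.092) |
| s2 | (0.6207,0.1836) |

The first move goes above vial A.

```bash
A='x'
python3 -m pendant '[{"dx":-0.98,"dy":-0.83},{"dx":-0.98,"dy":-0.83},{"dx":-0.98,"dy":-0.83},{"dx":-0.98,"dy":-0.83},{"dx":-0.98,"dy":-0.83}]' 0.14 40
python3 -m pendant '[{"dx":-0.98,"dy":-0.83},{"dx":-0.98,"dy":-0.83},{"dx":-0.98,"dy":-0.83},{"dx":-0.98,"dy":-0.83},{"dx":-0.98,"dy":-0.83}]'
python3 -m pendant '[{"dx":-0.98,"dy":-0.83},{"dx":-0.98,"dy":-0.83},{"dx":-0.98,"dy":-0.83},{"dx":-0.98,"dy":-0.83},{"dx":-0.98,"dy":-0.83}]'
python3 -m pendant '[{"dx":-0.98,"dy":-0.83},{"dx":-0.98,"dy":-0.83},{"dx":-0.98,"dy":-0.83},{"dx":-0.98,"dy":-0.83},{"dx":-0.98,"dy":-0.83}]'
python3 -m pendant '[{"dx":-0.98,"dy":-0.83},{"dx":-0.98,"dy":-0.83},{"dx":-0.98,"dy":-0.83},{"dx":-0.98,"dy":-0.83},{"dx":-0.98,"dy":-0.83}]'
python3 -m pendant '[{"dx":-0.98,"dy":-0.83},{"dx":-0.98,"dy":-0.83},{"dx":-0.98,"dy":-0.83},{"dx":-0.98,"dy":-0.83},{"dx":-0.98,"dy":-0.83}]'
python3 -c "
from h import *
st();go(.626,-.1695,.11)"
```

```text
0.3 [0.2022 0.5648 0.2192] rot [[-0.941, 0.337, 0.0], [0.337, 0.941, -0.001]] F [-0.1 -0.1 -1. ] op 1.0 ff 0.0 q [ 1.17  0.09  1.23 -0.    1.82 -0.06]
units [-32.325 -27.42    5.476]$[0]: bad value
$[0]: bad value
$[0]: bad value
$[0]: bad value
$[0]: bad value
$[0]: bad value
```

```bash
python3 -m pendant '[{"dx":-0.98,"dy":-0.83,"dz":0,"rx":0,"ry":0,"rz":0}]' 0.14 40; python3 -m pendant --help | head -20
```

```text
t: 0.4
position: [0.214, 0.5436, 0.2185]
eef_rot: [0.17, 0.985, -0.0, -0.001]
force: [1.2, -0.7, -1.0]
opening: 0.942
finger_force: 0.0invalid input: not JSON, or not a number
```

```bash
python3 -m pendant '[{"dx":-0.98,"dy":-0.83,"dz":0,"rx":0,"ry":0,"rz":0},{"dx":-0.98,"dy":-0.83,"dz":0,"rx":0,"ry":0,"rz":0},{"dx":-0.98,"dy":-0.83,"dz":0,"rx":0,"ry":0,"rz":0},{"dx":-0.98,"dy":-0.83,"dz":0,"rx":0,"ry":0,"rz":0},{"dx":-0.98,"dy":-0.83,"dz":0,"rx":0,"ry":0,"rz":0}]' | sed -n 2p
python3 -m pendant '[{"dx":-0.98,"dy":-0.83,"dz":0,"rx":0,"ry":0,"rz":0},{"dx":-0.98,"dy":-0.83,"dz":0,"rx":0,"ry":0,"rz":0},{"dx":-0.98,"dy":-0.83,"dz":0,"rx":0,"ry":0,"rz":0},{"dx":-0.98,"dy":-0.83,"dz":0,"rx":0,"ry":0,"rz":0},{"dx":-0.98,"dy":-0.83,"dz":0,"rx":0,"ry":0,"rz":0}]' | sed -n 2p
python3 -m pendant '[{"dx":-0.98,"dy":-0.83,"dz":0,"rx":0,"ry":0,"rz":0},{"dx":-0.98,"dy":-0.83,"dz":0,"rx":0,"ry":0,"rz":0},{"dx":-0.98,"dy":-0.83,"dz":0,"rx":0,"ry":0,"rz":0},{"dx":-0.98,"dy":-0.83,"dz":0,"rx":0,"ry":0,"rz":0},{"dx":-0.98,"dy":-0.83,"dz":0,"rx":0,"ry":0,"rz":0}]' | sed -n 2p
python3 -m pendant '[{"dx":-0.98,"dy":-0.83,"dz":0,"rx":0,"ry":0,"rz":0},{"dx":-0.98,"dy":-0.83,"dz":0,"rx":0,"ry":0,"rz":0},{"dx":-0.98,"dy":-0.83,"dz":0,"rx":0,"ry":0,"rz":0},{"dx":-0.98,"dy":-0.83,"dz":0,"rx":0,"ry":0,"rz":0},{"dx":-0.98,"dy":-0.83,"dz":0,"rx":0,"ry":0,"rz":0}]' | sed -n 2p
python3 -m pendant '[{"dx":-0.98,"dy":-0.83,"dz":0,"rx":0,"ry":0,"rz":0},{"dx":-0.98,"dy":-0.83,"dz":0,"rx":0,"ry":0,"rz":0},{"dx":-0.98,"dy":-0.83,"dz":0,"rx":0,"ry":0,"rz":0},{"dx":-0.98,"dy":-0.83,"dz":0,"rx":0,"ry":0,"rz":0},{"dx":-0.98,"dy":-0.83,"dz":0,"rx":0,"ry":0,"rz":0}]' | sed -n 2p
python3 -c "
from h import *
st();go(.626,-.1695,.12)"
```

```text
position: [0.2797, 0.4305, 0.2195]
position: [0.3441, 0.3193, 0.2196]
position: [0.4083, 0.2082, 0.2196]
position: [0.4727, 0.097, 0.2196]
position: [0.537, -0.0142, 0.2195]
2.9 [ 0.537  -0.0142  0.2195] rot [[-0.941, 0.337, -0.0], [0.337, 0.941, 0.0]] F [ 0.9 -0.3 -0.5] op 0.571 ff 0.0 q [-0.09 -0.08  1.4   0.    1.82 -1.32]
units [-6.809 -5.81   4.977]
```

```bash
python3 -m pendant '[{"dx":-0.97,"dy":-0.83,"dz":0.5,"rx":0,"ry":0,"rz":0},{"dx":-0.97,"dy":-0.83,"dz":0.5,"rx":0,"ry":0,"rz":0},{"dx":-0.97,"dy":-0.83,"dz":0.8,"rx":0,"ry":0,"rz":0},{"dx":-0.97,"dy":-0.83,"dz":0.8,"rx":0,"ry":0,"rz":0},{"dx":-0.97,"dy":-0.83,"dz":0.8,"rx":0,"ry":0,"rz":0}]' | sed -n 2p
python3 -m pendant '[{"dx":-0.97,"dy":-0.83,"dz":0.8,"rx":0,"ry":0,"rz":0},{"dx":-0.97,"dy":-0.83,"dz":0.8,"rx":0,"ry":0,"rz":0},{"dx":0,"dy":0,"dz":0,"rx":0,"ry":0,"rz":0}]' | sed -n 2p
python3 -c "
from h import *
st();go(.626,-.1695,.078)
g=grab('scene');f=grab('top')
a=cv2.resize(g['image'][185:295,190:350],None,fx=4,fy=4,interpolation=cv2.INTER_CUBIC)
b=cv2.resize(f['image'][150:240,330:420],None,fx=4,fy=4,interpolation=cv2.INTER_CUBIC)
b=cv2.copyMakeBorder(b,0,80,0,0,cv2.BORDER_CONSTANT)
cv2.imwrite('pics/d1.png',np.hstack([a[:,:,::-1],b[:,:,::-1]])[:,:800])"
```

```text
position: [0.6003, -0.125, 0.1509]
position: [0.6244, -0.1705, 0.1153]
3.7 [ 0.6244 -0.1705  0.1153] rot [[-0.941, 0.34, 0.006], [0.34, 0.941, -0.001]] F [-1.1  0.3 -0.6] op 0.575 ff 0.0 q [-0.32  0.23  1.26 -0.    1.66 -1.54]
units [-0.07   0.077  1.864]
```

View pics/d1.png

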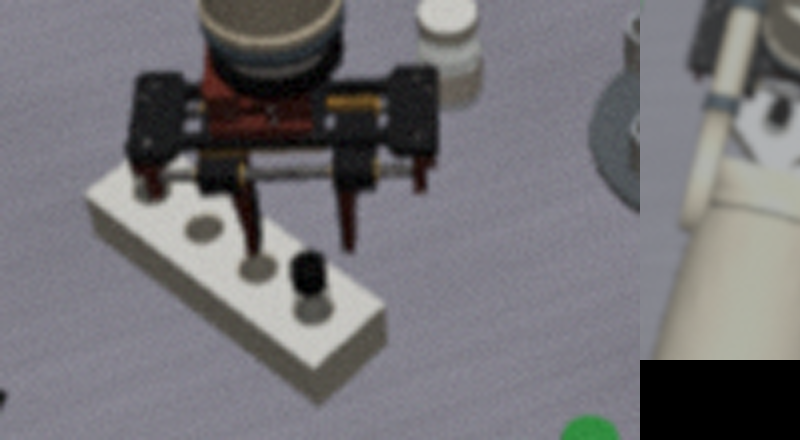

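The fingers straddle vial A: tips at crop (255,252) and (348,248), cap at (310,270). I'll descend, grip and check.

```bash
python3 -m pendant '[{"dx":-0.07,"dy":0.07,"dz":0.62,"rx":0,"ry":0,"rz":0},{"dx":0,"dy":0,"dz":0.62,"rx":0,"ry":0,"rz":0},{"dx":0,"dy":0,"dz":0.6,"rx":0,"ry":0,"rz":0},{"dx":0,"dy":0,"dz":0,"rx":0,"ry":0,"rz":0}]'
python3 -m pendant '[{"dx":0,"dy":0,"dz":0,"rx":0,"ry":0,"rz":0},{"dx":0,"dy":0,"dz":0,"rx":0,"ry":0,"rz":0},{"dx":0,"dy":0,"dz":0,"rx":0,"ry":0,"rz":0},{"dx":0,"dy":0,"dz":0,"rx":0,"ry":0,"rz":0},{"dx":0,"dy":0,"dz":0,"rx":0,"ry":0,"rz":0}]' -0.7 30
```

```text
t: 4.2
position: [0.6256, -0.1666, 0.0797]
eef_rot: [0.171, 0.985, 0.0, -0.002]
force: [0.4, 0.2, 0.3]
opening: 0.568
finger_force: 0.0
t: 4.7
position: [0.6273, -0.1678, 0.0835]
eef_rot: [0.171, 0.985, -0.0, 0.001]
force: [-0.7, -0.2, 1.4]
opening: 0.26
finger_force: 30.0
```

```bash
python3 -m pendant '[{"dx":0,"dy":0,"dz":-0.9,"rx":0,"ry":0,"rz":0},{"dx":0,"dy":0,"dz":-0.9,"rx":0,"ry":0,"rz":0},{"dx":0,"dy":0,"dz":-0.9,"rx":0,"ry":0,"rz":0},{"dx":0,"dy":0,"dz":-0.9,"rx":0,"ry":0,"rz":0},{"dx":0,"dy":0,"dz":-0.7,"rx":0,"ry":0,"rz":0}]' | tail -5
python3 -c "
from h import *
st();go(.584,.0917);go(.6207,.1836)
f=grab('scene');P=f['P']
m=(abs(P[...,2]-.045)<.006)&(P[...,0]>.3)&(P[...,0]<.75)&(P[...,1]>-.3)&(P[...,1]<-.03)&(f['image'].min(-1)>110)
q=P[m]; print('rack',cv2.minAreaRect((q[:,:2]*1000).astype(np.float32)))
"
```

```text
position: [0.6272, -0.1675, 0.17]
eef_rot: [0.171, 0.985, -0.0, 0.0]
force: [0.2, 0.6, -0.9]
opening: 0.258
finger_force: 30.0
5.2 [ 0.6272 -0.1675  0.17  ] rot [[-0.941, 0.337, -0.001], [0.337, 0.941, 0.0]] F [ 0.2  0.6 -0.9] op 0.258 ff 30.0 q [-0.31  0.22  1.18  0.    1.74 -1.54]
units [ 6.4010e+00  1.1476e+01 -4.0000e-03]
units [ 6.2230e+00  1.6421e+01 -3.0000e-03]
rack ((554.285400390625, -207.58016967773438), (226.2261199951172, 68.66094207763672), 27.88629722595215)
```

```bash
python3 -m pendant '[{"dx":0.53,"dy":0.95,"dz":0,"rx":0,"ry":0,"rz":0},{"dx":0.53,"dy":0.95,"dz":0,"rx":0,"ry":0,"rz":0},{"dx":0.53,"dy":0.95,"dz":0,"rx":0,"ry":0,"rz":0},{"dx":0.53,"dy":0.95,"dz":0,"rx":0,"ry":0,"rz":0},{"dx":0.53,"dy":0.95,"dz":0,"rx":0,"ry":0,"rz":0}]' | tail -1
python3 -m pendant '[{"dx":0.53,"dy":0.95,"dz":0,"rx":0,"ry":0,"rz":0},{"dx":0.53,"dy":0.95,"dz":0,"rx":0,"ry":0,"rz":0},{"dx":0.53,"dy":0.95,"dz":0,"rx":0,"ry":0,"rz":0},{"dx":0.53,"dy":0.95,"dz":0,"rx":0,"ry":0,"rz":0},{"dx":0.53,"dy":0.95,"dz":0,"rx":0,"ry":0,"rz":0}]' | tail -1
python3 -m pendant '[{"dx":0.53,"dy":0.95,"dz":0,"rx":0,"ry":0,"rz":0},{"dx":0.53,"dy":0.95,"dz":0,"rx":0,"ry":0,"rz":0},{"dx":0,"dy":0,"dz":0,"rx":0,"ry":0,"rz":0}]' | tail -1
python3 -c "
from h import *
st();go(.584,.0917,.135)
g=grab('scene')
a=cv2.resize(g['image'][150:265,290:430],None,fx=5,fy=5,interpolation=cv2.INTER_CUBIC)
cv2.imwrite('pics/d2.png',a[:,:,::-1])"
```

```text
finger_force: 30.0
finger_force: 30.0
finger_force: 30.0
6.55 [0.5835 0.0924 0.1681] rot [[-0.942, 0.334, 0.001], [0.334, 0.942, 0.001]] F [-0.1 -1.  -0.4] op 0.256 ff 30.0 q [ 0.1   0.06  1.35  0.    1.73 -1.13]
units [-0.037 -0.024  1.657]
```

View pics/d2.png

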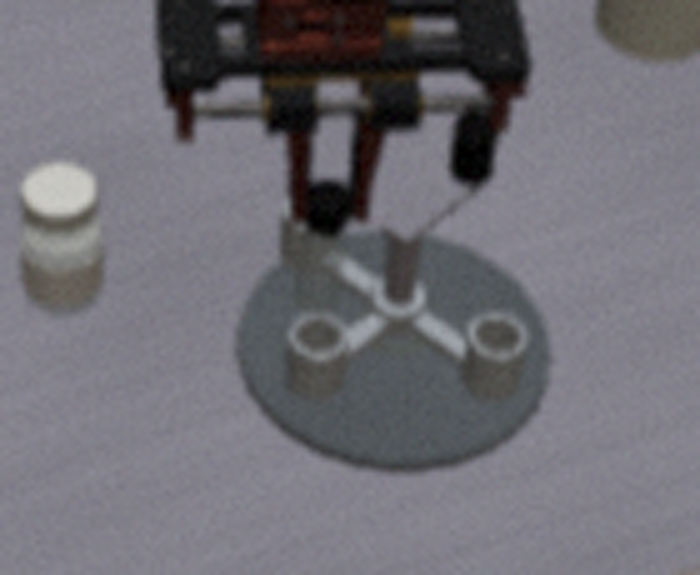

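```bash
python3 -c "
from h import *
g=grab('scene')
pr=lambda X:(lambda c:(g['K']@c/c[2])[:2])(g['R']@np.array(X)+g['t'])
for z in(.18,.17,.16,.11,.095,.069): print(z,((pr([.5835,.0924,z])-[290,150]+.5)*5-.5).round(0))
i=g['image'][150:265,290:430].astype(int)
m=(i.max(-1)<45); m[:,90:]=0;m[:33]=0
n,l,s,c=cv2.connectedComponentsWithStats(m.astype(np.uint8))
for k in range(1,n):
  if s[k,4]>10: print(s[k],c[k]*5+2)
P=g['P'][150:265,290:430]; q=P[36:56,60:72]; q=P[38:50,62:69].reshape(-1,3); print(np.nanmedian(q,0))
q=P[49:62,60:66].reshape(-1,3); print('glass',q.round(3)[::6])
"
```

```text
0.18 [332. 195.]
0.17 [331. 209.]
0.16 [330. 222.]
0.11 [325. 287.]
0.095 [324. 306.]
0.069 [321. 337.]
[ 58  33  16  14 144] [326.27083333 199.8125    ]
[0.58908786 0.08804654 0.17063395]
glass [[0.582 0.078 0.145]
 [0.583 0.077 0.142]
 [0.582 0.078 0.138]
 [0.581 0.079 0.132]
 [0.583 0.078 0.131]
 [0.583 0.078 0.127]
 [0.584 0.078 0.124]
 [0.584 0.078 0.12 ]
 [0.584 0.078 0.116]
 [0.584 0.078 0.112]
 [0.586 0.077 0.11 ]
 [0.586 0.077 0.107]
 [0.586 0.078 0.102]]
```

```bash
python3 -m pendant '[{"dx":0,"dy":-0.06,"dz":0.5,"rx":0,"ry":0,"rz":0},{"dx":0,"dy":0,"dz":0.4,"rx":0,"ry":0,"rz":0},{"dx":0,"dy":0,"dz":0.3,"rx":0,"ry":0,"rz":0},{"dx":0,"dy":0,"dz":0.3,"rx":0,"ry":0,"rz":0},{"dx":0,"dy":0,"dz":0.3,"rx":0,"ry":0,"rz":0}]'
python3 -m pendant '[{"dx":0,"dy":0,"dz":0.25,"rx":0,"ry":0,"rz":0},{"dx":0,"dy":0,"dz":0.25,"rx":0,"ry":0,"rz":0},{"dx":0,"dy":0,"dz":0,"rx":0,"ry":0,"rz":0}]'
```

```text
t: 7.15
position: [0.5882, 0.0894, 0.1421]
eef_rot: [0.171, 0.985, 0.003, 0.008]
force: [0.4, 3.9, 40.3]
opening: 0.26
finger_force: 30.9
t: 7.45
position: [0.5861, 0.0886, 0.1268]
eef_rot: [0.171, 0.985, 0.001, 0.004]
force: [1.7, -0.1, 0.6]
opening: 0.267
finger_force: 29.2
```

```bash
python3 -m pendant '[{"dx":0,"dy":0,"dz":0.3,"rx":0,"ry":0,"rz":0},{"dx":0,"dy":0,"dz":0.3,"rx":0,"ry":0,"rz":0},{"dx":0,"dy":0,"dz":0,"rx":0,"ry":0,"rz":0}]'
```

```text
t: 7.75
position: [0.5873, 0.0866, 0.1161]
eef_rot: [0.172, 0.985, -0.0, 0.006]
force: [3.1, -5.2, 17.1]
opening: 0.268
finger_force: 31.6
```

```bash
python3 -m pendant '[{"dx":0,"dy":0,"dz":0.2,"rx":0,"ry":0,"rz":0},{"dx":0,"dy":0,"dz":0,"rx":0,"ry":0,"rz":0}]'
python3 -c "
from h import *
g=grab('scene')
a=cv2.resize(g['image'][150:265,290:430],None,fx=5,fy=5,interpolation=cv2.INTER_CUBIC)
cv2.imwrite('pics/d3.png',a[:,:,::-1])"
```

```text
t: 7.95
position: [0.5856, 0.0866, 0.1094]
eef_rot: [0.172, 0.985, -0.001, 0.003]
force: [1.0, -4.1, 5.6]
opening: 0.276
finger_force: 30.3
```

View pics/d3.png

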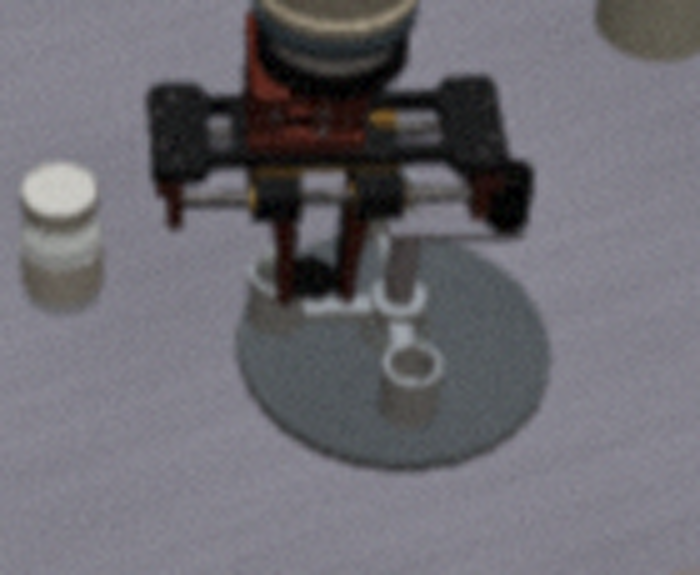

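The picture shows the vial missed the cup: it is inside of s1, near (318,275), and it nudged the rotor roughly 40° clockwise. The knob is now at (515,195) and a free cup is at (411,365). That is still under the quarter turn. I'll lift and re-measure, with the vial and sockets seen by the same camera.

```bash
python3 -m pendant '[{"dx":0,"dy":0,"dz":-0.7,"rx":0,"ry":0,"rz":0},{"dx":0,"dy":0,"dz":-0.9,"rx":0,"ry":0,"rz":0},{"dx":0,"dy":0,"dz":-0.9,"rx":0,"ry":0,"rz":0},{"dx":0,"dy":0,"dz":-0.9,"rx":0,"ry":0,"rz":0},{"dx":0,"dy":0,"dz":0,"rx":0,"ry":0,"rz":0}]'
python3 -c "
from h import *
st()
g=grab('scene'); im=np.mean([g['image'].astype(float)]+[cams.grab_frame('scene')['image'] for _ in range(3)],0).astype(np.uint8)
np.savez('f.npz',im=im,P=g['P'],R=g['R'],t=g['t'],K=g['K'])
a=cv2.resize(im[140:245,300:420],None,fx=5.7,fy=5.7,interpolation=cv2.INTER_CUBIC)
cv2.imwrite('pics/d4.png',np.clip(a[:,:,::-1].astype(int)*1.3,0,255))"
```

```text
t: 8.5
position: [0.5847, 0.089, 0.1777]
eef_rot: [0.171, 0.985, 0.001, 0.002]
force: [-0.4, -0.5, -0.8]
opening: 0.268
finger_force: 29.1
8.5 [0.5847 0.089  0.1777] rot [[-0.941, 0.337, -0.004], [0.337, 0.941, 0.002]] F [-0.4 -0.5 -0.8] op 0.268 ff 29.1 q [ 0.09  0.06  1.34  0.    1.74 -1.13][ WARN:0@3.082] global loadsave.cpp:1063 imwrite_ Unsupported depth image for selected encoder is fallbacked to CV_8U.
```

View pics/d4.png

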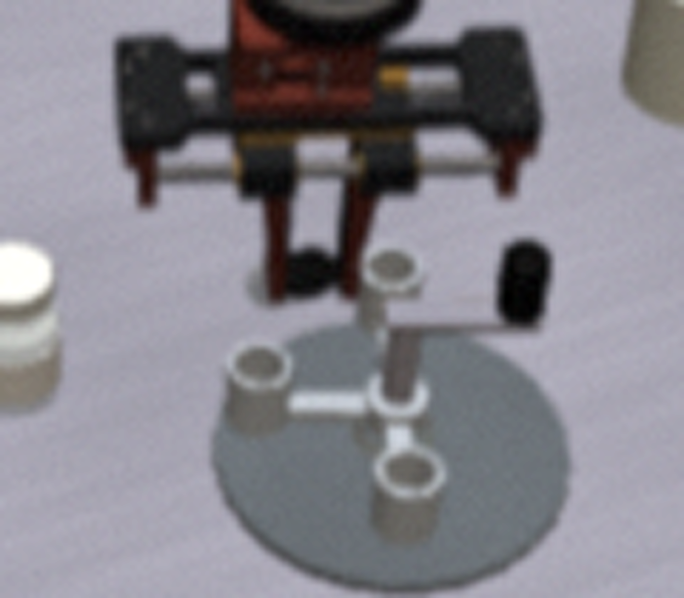

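The vial looks tilted in the grip: the cap is at (315,270) and a glass patch is left of the finger at (258,285). I'll check that with the depth data.

```bash
python3 -c "
from h import *
d=np.load('f.npz');P=d['P'];im=d['im']
pr=lambda X:(lambda c:(d['K']@c/c[2])[:2])(d['R']@np.array(X)+d['t'])
p0=np.array([.5847,.089,.1777]);tx=np.array([-.941,.337,0])
for a in(-90,-60,-30,0,30,60,90):
  r=np.radians(a);foot=p0+.072*(np.array([0,0,-1])*np.cos(r)+tx*np.sin(r)); print(a,foot.round(3),((pr(foot)-[300,140])*5.7).round(0))
print('tcp',((pr(p0)-[300,140])*5.7).round(0))
for v in range(180,198,2): print(v,[(u,*P[v,u].round(3),im[v,u].mean().round()) for u in range(342,366,3)])
"
```

```text
-90 [0.652 0.065 0.178] [328. 401.]
-60 [0.643 0.068 0.142] [322. 439.]
-30 [0.619 0.077 0.115] [313. 435.]
0 [0.585 0.089 0.106] [306. 392.]
30 [0.551 0.101 0.115] [300. 323.]
60 [0.526 0.11  0.142] [298. 246.]
90 [0.517 0.113 0.178] [300. 177.]
tcp [314. 285.]
180 [(342, np.float64(0.373), np.float64(0.151), np.float64(0.003), np.float64(132.0)), (345, np.float64(0.372), np.float64(0.162), np.float64(-0.002), np.float64(121.0)), (348, np.float64(0.588), np.float64(0.065), np.float64(0.225), np.float64(17.0)), (351, np.float64(0.382), np.float64(0.179), np.float64(0.0), np.float64(103.0)), (354, np.float64(0.385), np.float64(0.188), np.float64(-0.0), np.float64(131.0)), (357, np.float64(0.392), np.float64(0.195), np.float64(0.004), np.float64(131.0)), (360, np.float64(0.595), np.float64(0.096), np.float64(0.22), np.float64(17.0)), (363, np.float64(0.601), np.float64(0.101), np.float64(0.224), np.float64(20.0))]
182 [(342, np.float64(0.381), np.float64(0.148), np.float64(0.002), np.float64(129.0)), (345, np.float64(0.379), np.float64(0.159), np.float64(-0.004), np.float64(126.0)), (3
[... 4429 characters left out ...]
t64(0.047), np.float64(70.0))]
196 [(342, np.float64(0.436), np.float64(0.124), np.float64(-0.001), np.float64(127.0)), (345, np.float64(0.443), np.float64(0.131), np.float64(0.004), np.float64(127.0)), (348, np.float64(0.438), np.float64(0.143), np.float64(-0.005), np.float64(129.0)), (351, np.float64(0.446), np.float64(0.149), np.float64(-0.0), np.float64(132.0)), (354, np.float64(0.447), np.float64(0.159), np.float64(-0.003), np.float64(129.0)), (357, np.float64(0.452), np.float64(0.167), np.float64(-0.002), np.float64(121.0)), (360, np.float64(0.458), np.float64(0.175), np.float64(0.001), np.float64(117.0)), (363, np.float64(0.49), np.float64(0.167), np.float64(0.035), np.float64(73.0))]
```

Depth shows the vial pivoted in the pads, with the foot swung about 45–50° toward the robot. I'll raise it and tilt the tool about its y axis so the vial hangs upright again, then stand it back in the rack for a clean re-grasp.

```bash
python3 -m pendant '[{"dx":0,"dy":0,"dz":-0.6,"rx":0,"ry":0,"rz":0},{"dx":0,"dy":0,"dz":-0.6,"rx":0,"ry":0,"rz":0},{"dx":0,"dy":0,"dz":-0.6,"rx":0,"ry":0,"rz":0},{"dx":0,"dy":0,"dz":-0.6,"rx":0,"ry":0,"rz":0},{"dx":0,"dy":0,"dz":-0.6,"rx":0,"ry":0,"rz":0}]' - 40 | tail -5
python3 -m pendant '[{"dx":0,"dy":0,"dz":0,"rx":0,"ry":-1,"rz":0},{"dx":0,"dy":0,"dz":0,"rx":0,"ry":-1,"rz":0},{"dx":0,"dy":0,"dz":0,"rx":0,"ry":-1,"rz":0},{"dx":0,"dy":0,"dz":0,"rx":0,"ry":-1,"rz":0},{"dx":0,"dy":0,"dz":0,"rx":0,"ry":-1,"rz":0}]' | tail -5
python3 -m pendant '[{"dx":0,"dy":0,"dz":0,"rx":0,"ry":-1,"rz":0},{"dx":0,"dy":0,"dz":0,"rx":0,"ry":-1,"rz":0},{"dx":0,"dy":0,"dz":0,"rx":0,"ry":-1,"rz":0},{"dx":0,"dy":0,"dz":0,"rx":0,"ry":-1,"rz":0},{"dx":0,"dy":0,"dz":0,"rx":0,"ry":0,"rz":0}]' | tail -5
python3 -c "
from h import *
st()
gs=[grab('scene') for _ in range(3)]; g=gs[0]; im=np.mean([x['image'].astype(float) for x in gs],0).astype(np.uint8)
np.savez('f.npz',im=im,P=np.nanmean([x['P'] for x in gs],0),R=g['R'],t=g['t'],K=g['K'])
a=cv2.resize(im[95:225,290:430],None,fx=4.5,fy=4.5,interpolation=cv2.INTER_CUBIC)
cv2.imwrite('pics/d5.png',np.clip(a[:,:,::-1].astype(int)*1.3,0,255).astype(np.uint8))"
```

```text
position: [0.5839, 0.0889, 0.2364]
eef_rot: [0.171, 0.985, 0.0, 0.001]
force: [-0.0, 1.0, 0.1]
opening: 0.263
finger_force: 38.9
position: [0.5838, 0.0889, 0.2361]
eef_rot: [0.169, 0.97, -0.03, 0.173]
force: [-0.7, -0.2, -1.6]
opening: 0.263
finger_force: 38.9
position: [0.5824, 0.0895, 0.2341]
eef_rot: [0.162, 0.937, -0.053, 0.304]
force: [0.7, 0.6, -0.1]
opening: 0.261
finger_force: 38.9
10.2 [0.5824 0.0895 0.2341] rot [[-0.762, 0.272, -0.587], [0.336, 0.942, -0.0]] F [ 0.7  0.6 -0.1] op 0.261 ff 38.9 q [ 0.31 -0.41  1.77 -0.38  1.28 -0.9 ]
```

View pics/d5.png

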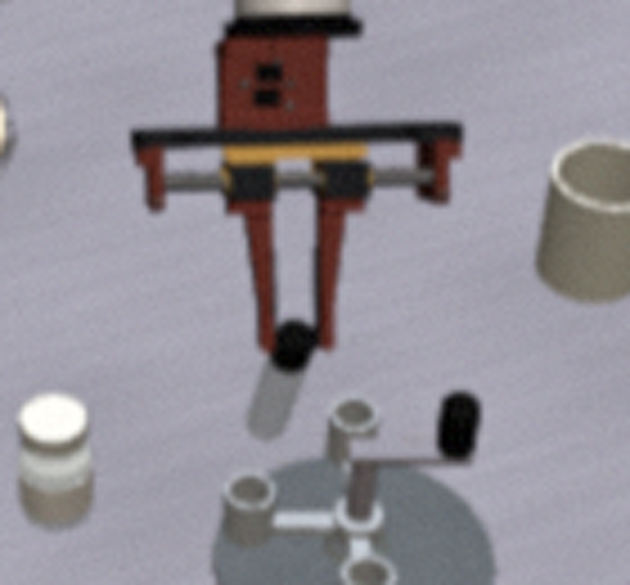

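The cap is at (295,345) and the glass foot at (265,430), so the vial is closer to upright but still leaning left in the image. I'll fit its axis from the depth points.

```bash
cat >> h.py <<'E'
from scipy.optimize import least_squares
def axisfit(Q,p0,n0):
    "cylinder r=12mm axis fit; returns point (near p0) and direction"
    def res(x):
        n=np.array([x[2],x[3],-1]);n/=np.linalg.norm(n); d=Q-np.array([x[0],x[1],p0[2]])
        return np.linalg.norm(d-np.outer(d@n,n),axis=1)-.012
    r=least_squares(res,[p0[0],p0[1],*n0],loss='soft_l1',f_scale=.002)
    n=np.array([r.x[2],r.x[3],-1]);n/=np.linalg.norm(n); return np.array([r.x[0],r.x[1],p0[2]]),n,np.sqrt(np.mean(r.fun**2))
E
python3 -c "
from h import *
d=np.load('f.npz');P=d['P'];im=d['im']
Q=P[95:225,290:430]; I=im[95:225,290:430].astype(int)
red=(I[...,0]-I[...,2])>18
m=np.zeros(Q.shape[:2],bool); m[72:98,53:71]=1
m&=(Q[...,2]>.13)&(Q[...,2]<.26)&~red&(Q[...,0]<.62)&(Q[...,0]>.5)
v,u=np.nonzero(m); q=Q[m]
for vv in range(72,99,2): 
  k=v==vv
  if k.any(): print(vv,u[k].min(),u[k].max(),q[k].mean(0).round(3),I[vv,u[k]].mean().round())
p,n,e=axisfit(q,[.582,.0895,.234],[-.2,-.1]); print(p,n,e,'tilt',np.degrees(np.arccos(-n[2])))
o=sensors.get_obs();M=R.from_quat(o['eef_rot']).as_matrix();print('n in tool',M.T@n, 'foot-ish',p+n*.07)
"
```

```text
72 57 70 [0.57  0.091 0.245] 36.0
74 57 70 [0.576 0.089 0.244] 18.0
76 57 70 [0.581 0.086 0.243] 21.0
78 59 69 [0.583 0.083 0.238] 22.0
80 59 68 [0.581 0.083 0.23 ] 26.0
82 58 67 [0.579 0.082 0.222] 67.0
84 58 67 [0.579 0.082 0.215] 96.0
86 57 66 [0.577 0.081 0.206] 97.0
88 56 65 [0.576 0.079 0.198] 96.0
90 56 64 [0.576 0.078 0.191] 95.0
92 55 64 [0.574 0.078 0.183] 97.0
94 55 63 [0.574 0.077 0.176] 97.0
96 56 62 [0.574 0.077 0.168] 100.0
[0.57403842 0.08887028 0.234     ] [-0.14477106 -0.10239172 -0.98415307] 0.002672877892924688 tilt 10.213752527845033
n in tool [ 0.66030065 -0.14587602  0.73669752] foot-ish [0.56390445 0.08170286 0.16510928]
```

The tilt is now 10°. I'll correct the remainder, then compute the transfer to the far rack hole.

```bash
python3 -m pendant '[{"dx":0,"dy":0,"dz":0,"rx":-0.84,"ry":-0.73,"rz":0.61},{"dx":0,"dy":0,"dz":0,"rx":-0.84,"ry":-0.73,"rz":0.61},{"dx":0,"dy":0,"dz":0,"rx":0,"ry":0,"rz":0}]' | tail -5
python3 -c "
from h import *
o=st();p=o['position'];go(p[0]+.05,p[1]-.26,p[2])
"
```

```text
position: [0.583, 0.0877, 0.2336]
eef_rot: [0.182, 0.914, 0.007, 0.362]
force: [0.5, 0.0, -1.1]
opening: 0.265
finger_force: 38.9
10.65 [0.583  0.0877 0.2336] rot [[-0.672, 0.338, -0.659], [0.328, 0.933, 0.144]] F [ 0.5  0.  -1.1] op 0.265 ff 38.9 q [ 0.26 -0.55  1.92 -0.33  1.11 -0.87]
units [ -6.074 -11.314   3.217]
```

```bash
python3 -m pendant '[{"dx":-0.51,"dy":-0.94,"dz":0.27,"rx":0,"ry":0,"rz":0},{"dx":-0.51,"dy":-0.94,"dz":0.27,"rx":0,"ry":0,"rz":0},{"dx":-0.51,"dy":-0.94,"dz":0.27,"rx":0,"ry":0,"rz":0},{"dx":-0.51,"dy":-0.94,"dz":0.27,"rx":0,"ry":0,"rz":0},{"dx":-0.51,"dy":-0.94,"dz":0.27,"rx":0,"ry":0,"rz":0}]' | tail -5
python3 -m pendant '[{"dx":-0.51,"dy":-0.94,"dz":0.27,"rx":0,"ry":0,"rz":0},{"dx":-0.51,"dy":-0.94,"dz":0.27,"rx":0,"ry":0,"rz":0},{"dx":-0.51,"dy":-0.94,"dz":0.27,"rx":0,"ry":0,"rz":0},{"dx":-0.51,"dy":-0.94,"dz":0.27,"rx":0,"ry":0,"rz":0},{"dx":-0.51,"dy":-0.94,"dz":0.27,"rx":0,"ry":0,"rz":0}]' | tail -5
python3 -m pendant '[{"dx":-0.51,"dy":-0.94,"dz":0.27,"rx":0,"ry":0,"rz":0},{"dx":-0.51,"dy":-0.94,"dz":0.27,"rx":0,"ry":0,"rz":0},{"dx":0,"dy":0,"dz":0,"rx":0,"ry":0,"rz":0}]' | tail -5
python3 -c "
from h import *
st()
gs=[grab('scene') for _ in range(3)]; g=gs[0]; im=np.mean([x['image'].astype(float) for x in gs],0).astype(np.uint8)
np.savez('f.npz',im=im,P=np.nanmean([x['P'] for x in gs],0),R=g['R'],t=g['t'],K=g['K'])
a=cv2.resize(im[150:290,190:340],None,fx=4.2,fy=4.2,interpolation=cv2.INTER_CUBIC)
cv2.imwrite('pics/d6.png',np.clip(a[:,:,::-1].astype(int)*1.3,0,255).astype(np.uint8))"
```

```text
position: [0.6059, -0.0205, 0.2362]
eef_rot: [0.181, 0.914, 0.006, 0.362]
force: [-0.1, 0.5, -1.0]
opening: 0.262
finger_force: 38.9
position: [0.6274, -0.129, 0.2363]
eef_rot: [0.181, 0.914, 0.007, 0.362]
force: [0.1, -0.7, -0.7]
opening: 0.266
finger_force: 38.9
position: [0.6358, -0.1737, 0.2356]
eef_rot: [0.182, 0.914, 0.006, 0.362]
force: [-0.1, -0.3, -1.0]
opening: 0.265
finger_force: 38.9
11.95 [ 0.6358 -0.1737  0.2356] rot [[-0.672, 0.338, -0.659], [0.329, 0.933, 0.143]] F [-0.1 -0.3 -1. ] op 0.265 ff 38.9 q [-0.4  -0.4   1.81  0.17  1.01 -1.61]
```

View pics/d6.png

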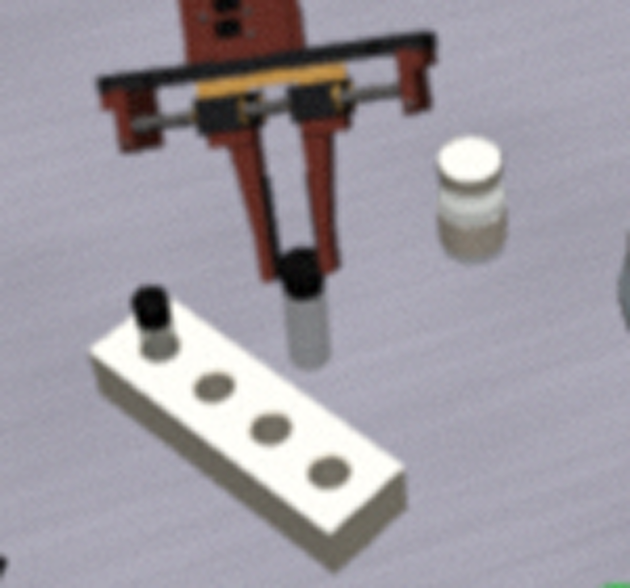

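The vial now hangs upright: cap at crop (302,272), foot at (308,360). The target hole is at (329,472), the other holes are at (270,429) and (214,387), and vial B is still in the near end.

```bash
cat > fit.py <<'E'
from h import *
d=np.load('f.npz');P=d['P'];im=d['im'];F=dict(R=d['R'],t=d['t'],K=d['K'])
def vial(box,z0):
    v0,v1,u0,u1=box;Q=P[v0:v1,u0:u1];I=im[v0:v1,u0:u1].astype(int)
    zt=Q[...,2]
    m=((I[...,0]-I[...,2])<18)&(zt>z0-.12)&(zt<z0+.02)
    c=np.nanmedian(Q[m],0); m&=np.hypot(Q[...,0]-c[0],Q[...,1]-c[1])<.025
    q=Q[m]; p,n,e=axisfit(q,[c[0]-.008,c[1]+.004,c[2]],[0,0]); 
    print('n',len(q),'axis at',p.round(4),'dir',n.round(3),'rms',e.round(4),'tilt',np.degrees(np.arccos(-n[2])).round(1),'zrange',np.percentile(q[:,2],[1,99]).round(3)); return p,n
E
python3 -c "
from fit import *
p,n=vial((209,239,256,270),.235)
pp=lambda x,y:atz(F,(x+.5)/4.2-.5+190,(y+.5)/4.2-.5+150,.045)
h=[pp(329,472),pp(270,429),pp(214,387)]; print(np.round(h,4))
H=h[0]
pf=lambda z:p+n*(p[2]-z)/-n[2]
pr=lambda X:(lambda c:(F['K']@c/c[2])[:2])(F['R']@np.array(X)+F['t'])
for z in(.245,.2,.155,.15): print(z,((pr(pf(z))-[190,150]+.5)*4.2-.5).round(0))
"
```

```text
n 264 axis at [ 0.6271 -0.1721  0.2123] dir [-0.019 -0.037 -0.999] rms 0.0026 tilt 2.4 zrange [0.166 0.246]
[[ 0.6236 -0.171   0.045 ]
 [ 0.5777 -0.1955  0.045 ]
 [ 0.5316 -0.2195  0.045 ]]
0.245 [302. 259.]
0.2 [306. 313.]
0.155 [310. 364.]
0.15 [310. 369.]
```

```bash
python3 -m pendant '[{"dx":0.72,"dy":-0.13,"dz":0.755,"rx":0,"ry":0,"rz":0},{"dx":0.72,"dy":-0.13,"dz":0.755,"rx":0,"ry":0,"rz":0},{"dx":0.72,"dy":-0.13,"dz":0.755,"rx":0,"ry":0,"rz":0},{"dx":0.72,"dy":-0.13,"dz":0.755,"rx":0,"ry":0,"rz":0},{"dx":0.72,"dy":-0.13,"dz":0.755,"rx":0,"ry":0,"rz":0}]' | tail -5
python3 -m pendant '[{"dx":0,"dy":0,"dz":0,"rx":0,"ry":0,"rz":0}]' | tail -5
python3 -c "
from h import *
gs=[grab('scene') for _ in range(3)]; g=gs[0]; im=np.mean([x['image'].astype(float) for x in gs],0).astype(np.uint8)
np.savez('f.npz',im=im,P=np.nanmean([x['P'] for x in gs],0),R=g['R'],t=g['t'],K=g['K'])
from fit import *
vial((224,266,258,278),.13)
a=cv2.resize(im[200:290,220:310],None,fx=5,fy=5,interpolation=cv2.INTER_CUBIC)
cv2.imwrite('pics/d7.png',np.clip(a[:,:,::-1].astype(int)*1.3,0,255).astype(np.uint8))"
```

```text
position: [0.6332, -0.1662, 0.1299]
eef_rot: [0.18, 0.914, 0.007, 0.363]
force: [0.0, -0.7, -0.6]
opening: 0.265
finger_force: 38.9
position: [0.6314, -0.1657, 0.1257]
eef_rot: [0.181, 0.915, 0.008, 0.359]
force: [-0.1, 0.0, -1.7]
opening: 0.265
finger_force: 38.9
n 360 axis at [ 0.6226 -0.1685  0.0643] dir [-0.016 -0.038 -0.999] rms 0.0046 tilt 2.4 zrange [0.015 0.147]
```

View pics/d7.png

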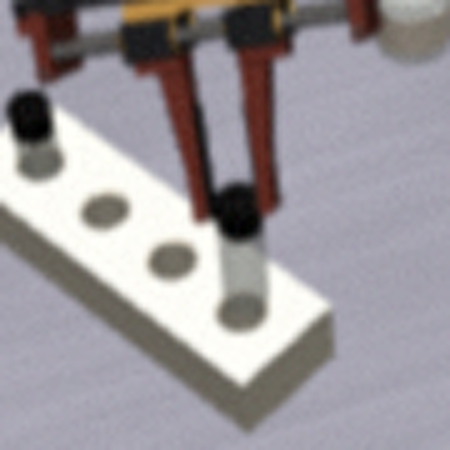

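The vial foot is right over the hole (crop (242,313)), so I'll insert it slowly.

```bash
python3 -m pendant '[{"dx":0.16,"dy":-0.04,"dz":0.18,"rx":0,"ry":0,"rz":0},{"dx":0.16,"dy":-0.04,"dz":0.18,"rx":0,"ry":0,"rz":0},{"dx":0.16,"dy":-0.04,"dz":0.18,"rx":0,"ry":0,"rz":0},{"dx":0.16,"dy":-0.04,"dz":0.18,"rx":0,"ry":0,"rz":0},{"dx":0,"dy":0,"dz":0,"rx":0,"ry":0,"rz":0}]' | sed -n 2,4p
python3 -m pendant '[{"dx":0.16,"dy":-0.04,"dz":0.18,"rx":0,"ry":0,"rz":0},{"dx":0.16,"dy":-0.04,"dz":0.18,"rx":0,"ry":0,"rz":0},{"dx":0,"dy":0,"dz":0,"rx":0,"ry":0,"rz":0}]' | sed -n 2,4p
```

```text
position: [0.6324, -0.1682, 0.1093]
eef_rot: [0.182, 0.914, 0.007, 0.362]
force: [0.0, -1.3, -1.4]
position: [0.6325, -0.1684, 0.0998]
eef_rot: [0.182, 0.914, 0.007, 0.362]
force: [-0.5, -2.6, -1.9]
```

```bash
python3 -m pendant '[{"dx":0.16,"dy":-0.04,"dz":0.18,"rx":0,"ry":0,"rz":0},{"dx":0.16,"dy":-0.04,"dz":0.18,"rx":0,"ry":0,"rz":0},{"dx":0.12,"dy":-0.03,"dz":0.14,"rx":0,"ry":0,"rz":0},{"dx":0,"dy":0,"dz":0,"rx":0,"ry":0,"rz":0}]' | sed -n 2,4p
python3 -m pendant '[{"dx":0.06,"dy":-0.01,"dz":0.07,"rx":0,"ry":0,"rz":0},{"dx":0,"dy":0,"dz":0,"rx":0,"ry":0,"rz":0}]' | sed -n 2,4p
```

```text
position: [0.6326, -0.1687, 0.0865]
eef_rot: [0.181, 0.914, 0.007, 0.362]
force: [-1.7, -3.7, -0.4]
position: [0.6331, -0.1688, 0.0858]
eef_rot: [0.181, 0.914, 0.007, 0.363]
force: [-2.7, -5.3, 1.0]
```

```bash
python3 -m pendant '[{"dx":0,"dy":0,"dz":0,"rx":0,"ry":0,"rz":0},{"dx":0,"dy":0,"dz":0,"rx":0,"ry":0,"rz":0},{"dx":0,"dy":0,"dz":0,"rx":0,"ry":0,"rz":0},{"dx":0,"dy":0,"dz":0,"rx":0,"ry":0,"rz":0}]' 0.14 30 | tail -3
python3 -m pendant '[{"dx":0,"dy":0,"dz":-0.6,"rx":0,"ry":0,"rz":0},{"dx":0,"dy":0,"dz":-0.8,"rx":0,"ry":0,"rz":0},{"dx":0,"dy":0,"dz":-0.9,"rx":0,"ry":0,"rz":0},{"dx":0,"dy":0,"dz":-0.9,"rx":0,"ry":0,"rz":0},{"dx":-0.5,"dy":0,"dz":-0.8,"rx":0,"ry":0,"rz":0}]' | sed -n 2,4p
python3 -c "
from h import *
o=st()
M=R.from_quat(o['eef_rot']); T=R.from_matrix(np.array([[-.941,.337,0],[.337,.941,0],[0,0,-1]]).T)
print('rv units',np.degrees((M.inv()*T).as_rotvec())/4)
gs=[grab('scene') for _ in range(3)]; g=gs[0]; im=np.mean([x['image'].astype(float) for x in gs],0).astype(np.uint8)
np.savez('f.npz',im=im,P=np.nanmean([x['P'] for x in gs],0),R=g['R'],t=g['t'],K=g['K'])
a=cv2.resize(im[150:290,200:430],None,fx=3.4,fy=3.4,interpolation=cv2.INTER_CUBIC)
cv2.imwrite('pics/d8.png',np.clip(a[:,:,::-1].astype(int)*1.3,0,255).astype(np.uint8))"
```

```text
force: [-0.1, -0.2, 0.6]
opening: 0.562
finger_force: 0.0
position: [0.5854, -0.1616, 0.1505]
eef_rot: [0.181, 0.914, 0.007, 0.362]
force: [0.1, -0.8, 0.3]
15.15 [ 0.5854 -0.1616  0.1505] rot [[-0.672, 0.337, -0.659], [0.326, 0.934, 0.145]] F [ 0.1 -0.8  0.3] op 0.57 ff 0.0 q [-0.42 -0.55  2.06  0.21  0.91 -1.67]
rv units [ 2.02689627 10.41603477 -0.65057179]
```

View pics/d8.png

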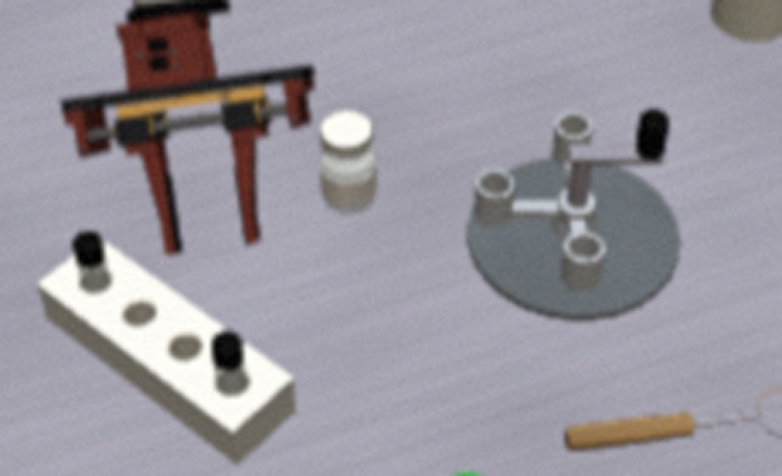

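Recovered: both vials stand in the rack (caps at (88,248) and (228,350)), and the rotor sits at about 40°. I'll turn the tool upright again.

```bash
python3 -m pendant '[{"dx":0,"dy":0,"dz":-0.3,"rx":0.184,"ry":0.947,"rz":-0.059},{"dx":0,"dy":0,"dz":-0.3,"rx":0.184,"ry":0.947,"rz":-0.059},{"dx":0,"dy":0,"dz":0,"rx":0.184,"ry":0.947,"rz":-0.059},{"dx":0,"dy":0,"dz":0,"rx":0.184,"ry":0.947,"rz":-0.059},{"dx":0,"dy":0,"dz":0,"rx":0.184,"ry":0.947,"rz":-0.059}]' 0.05| sed -n 2,4p
python3 -m pendant '[{"dx":0,"dy":0,"dz":0,"rx":0.184,"ry":0.947,"rz":-0.059},{"dx":0,"dy":0,"dz":0,"rx":0.184,"ry":0.947,"rz":-0.059},{"dx":0,"dy":0,"dz":0,"rx":0.184,"ry":0.947,"rz":-0.059},{"dx":0,"dy":0,"dz":0,"rx":0.184,"ry":0.947,"rz":-0.059},{"dx":0,"dy":0,"dz":0,"rx":0.184,"ry":0.947,"rz":-0.059}]' | sed -n 2,4p
python3 -m pendant '[{"dx":0,"dy":0,"dz":0,"rx":0.184,"ry":0.947,"rz":-0.059},{"dx":0,"dy":0,"dz":0,"rx":0,"ry":0,"rz":0}]' | sed -n 2,4p
python3 - <<'E'
from fit import *
st()
# holes/rack in scene from stored image: A cap, sockets. crop d8: fx3.4, origin (200,150)
pp=lambda x,y,z:atz(F,(x+.5)/3.4-.5+200,(y+.5)/3.4-.5+150,z)
print('capA top',pp(229,340,.093),'capB',pp(88,238,.093))
S=[pp(573,127,.069),pp(494,184,.069),pp(585,246,.069)];print('sockets',np.round(S,4))
W=np.array(S)[:,:2]
mod=lambda p:np.array([[p[0]+.07*np.cos(p[2]+a),p[1]+.07*np.sin(p[2]+a)] for a in(np.pi/2,np.pi,-np.pi/2)])
r=least_squares(lambda p:(mod(p)-W).ravel(),[.55,.15,1.2]);print(r.x,(r.fun*1e3).round(1),'rotor',1.973-r.x[2]);print(mod(r.x).round(4))
m=(abs(P[...,2]-.045)<.006)&(P[...,0]>.3)&(P[...,0]<.75)&(P[...,1]>-.3)&(P[...,1]<-.03)&(im.min(-1)>110)
q=P[m]; print('rack',cv2.minAreaRect((q[:,:2]*1000).astype(np.float32)))
go(.626,-.1695,.12)
E
```

```text
position: [0.5787, -0.1607, 0.1586]
eef_rot: [0.18, 0.963, 0.004, 0.199]
force: [0.5, 0.6, -0.0]
position: [0.5789, -0.1606, 0.1584]
eef_rot: [0.173, 0.984, 0.001, 0.032]
force: [-0.3, 0.6, -0.4]
position: [0.5795, -0.1607, 0.1571]
eef_rot: [0.171, 0.985, 0.0, -0.002]
force: [-0.9, -0.8, -0.1]
16.5 [ 0.5795 -0.1607  0.1571] rot [[-0.942, 0.337, 0.003], [0.337, 0.942, -0.0]] F [-0.9 -0.8 -0.1] op 0.523 ff 0.0 q [-0.33  0.09  1.34 -0.    1.71 -1.55]
capA top [ 0.62095201 -0.16869074  0.093     ] capB [ 0.48235155 -0.24173043  0.093     ]
sockets [[0.4916 0.1807 0.069 ]
 [0.528  0.0899 0.069 ]
 [0.6181 0.1301 0.069 ]]
[0.55463701 0.15522409 1.18799042] [-1.9  0.7  0.4  0.3  1.5 -1. ] rotor 0.7850095779860888
[[0.4897 0.1814]
 [0.5285 0.0903]
 [0.6196 0.1291]]
rack ((512.83544921875, -127.8863525390625), (223.36215209960938, 247.25953674316406), 27.583845138549805)
units [-2.343  0.368  1.848]
```

```bash
python3 -m pendant '[{"dx":-0.8,"dy":0.12,"dz":0.3,"rx":0,"ry":0,"rz":0},{"dx":-0.8,"dy":0.12,"dz":0.3,"rx":0,"ry":0,"rz":0},{"dx":-0.77,"dy":0.12,"dz":0.5,"rx":0,"ry":0,"rz":0},{"dx":0,"dy":0,"dz":0,"rx":0,"ry":0,"rz":0}]' | sed -n 2,4p
python3 - <<'E'
from h import *
st();go(.6265,-.170,.071)
E
```

```text
position: [0.6258, -0.1699, 0.1349]
eef_rot: [0.171, 0.985, 0.0, -0.001]
force: [0.0, -0.1, -0.6]
16.9 [ 0.6258 -0.1699  0.1349] rot [[-0.941, 0.337, 0.001], [0.337, 0.941, 0.0]] F [ 0.  -0.1 -0.6] op 0.522 ff 0.0 q [-0.32  0.22  1.24  0.    1.68 -1.54]
units [-0.037  0.006  3.194]
```

```bash
python3 -m pendant '[{"dx":-0.03,"dy":0,"dz":0.8,"rx":0,"ry":0,"rz":0},{"dx":0,"dy":0,"dz":0.8,"rx":0,"ry":0,"rz":0},{"dx":0,"dy":0,"dz":0.8,"rx":0,"ry":0,"rz":0},{"dx":0,"dy":0,"dz":0.75,"rx":0,"ry":0,"rz":0},{"dx":0,"dy":0,"dz":0,"rx":0,"ry":0,"rz":0}]' | sed -n 2,4p
python3 -m pendant '[{"dx":0,"dy":0,"dz":0,"rx":0,"ry":0,"rz":0},{"dx":0,"dy":0,"dz":0,"rx":0,"ry":0,"rz":0},{"dx":0,"dy":0,"dz":0,"rx":0,"ry":0,"rz":0},{"dx":0,"dy":0,"dz":0,"rx":0,"ry":0,"rz":0}]' -0.7 30
python3 -m pendant '[{"dx":0,"dy":0,"dz":-0.9,"rx":0,"ry":0,"rz":0},{"dx":0,"dy":0,"dz":-0.9,"rx":0,"ry":0,"rz":0},{"dx":0,"dy":0,"dz":-0.9,"rx":0,"ry":0,"rz":0},{"dx":0,"dy":0,"dz":-0.9,"rx":0,"ry":0,"rz":0},{"dx":0,"dy":0,"dz":-0.9,"rx":0,"ry":0,"rz":0}]' - 45| tail -5
python3 - <<'E'
from h import *
o=st();print('to s2');p=o['position'];go(p[0]+.6196-.6236,p[1]+.1291+.171)
E
```

```text
position: [0.6247, -0.1699, 0.0714]
eef_rot: [0.171, 0.985, 0.0, -0.002]
force: [0.4, 0.7, -0.2]
t: 17.8
position: [0.6271, -0.1707, 0.0765]
eef_rot: [0.171, 0.985, -0.0, 0.002]
force: [-0.1, 0.4, 2.2]
opening: 0.258
finger_force: 30.0
position: [0.6264, -0.1704, 0.1663]
eef_rot: [0.171, 0.985, -0.0, 0.001]
force: [0.5, 0.3, -0.4]
opening: 0.259
finger_force: 45.0
18.3 [ 0.6264 -0.1704  0.1663] rot [[-0.941, 0.338, -0.002], [0.338, 0.941, -0.0]] F [ 0.5  0.3 -0.4] op 0.259 ff 45.0 q [-0.32  0.22  1.18 -0.    1.74 -1.54]
to s2
units [ 5.2550e+00  1.4056e+01 -1.4000e-02]
```

```bash
python3 -m pendant '[{"dx":0.35,"dy":0.937,"dz":0,"rx":0,"ry":0,"rz":0},{"dx":0.35,"dy":0.937,"dz":0,"rx":0,"ry":0,"rz":0},{"dx":0.35,"dy":0.937,"dz":0,"rx":0,"ry":0,"rz":0},{"dx":0.35,"dy":0.937,"dz":0,"rx":0,"ry":0,"rz":0},{"dx":0.35,"dy":0.937,"dz":0,"rx":0,"ry":0,"rz":0}]' | sed -n 2p
python3 -m pendant '[{"dx":0.35,"dy":0.937,"dz":0,"rx":0,"ry":0,"rz":0},{"dx":0.35,"dy":0.937,"dz":0,"rx":0,"ry":0,"rz":0},{"dx":0.35,"dy":0.937,"dz":0,"rx":0,"ry":0,"rz":0},{"dx":0.35,"dy":0.937,"dz":0,"rx":0,"ry":0,"rz":0},{"dx":0.35,"dy":0.937,"dz":0,"rx":0,"ry":0,"rz":0}]' | sed -n 2p
python3 -m pendant '[{"dx":0.35,"dy":0.937,"dz":0,"rx":0,"ry":0,"rz":0},{"dx":0.35,"dy":0.937,"dz":0,"rx":0,"ry":0,"rz":0},{"dx":0.35,"dy":0.937,"dz":0,"rx":0,"ry":0,"rz":0},{"dx":0.35,"dy":0.937,"dz":0,"rx":0,"ry":0,"rz":0},{"dx":0.35,"dy":0.937,"dz":0,"rx":0,"ry":0,"rz":0}]' | sed -n 2p
python3 -m pendant '[{"dx":0,"dy":0,"dz":0,"rx":0,"ry":0,"rz":0}]' | tail -5
cat > look.py <<'E'
from h import *
def look(u0,u1,v0,v1,s,name=None):
    gs=[grab('scene') for _ in range(3)]; g=gs[0]; im=np.mean([x['image'].astype(float) for x in gs],0).astype(np.uint8)
    np.savez('f.npz',im=im,P=np.nanmean([x['P'] for x in gs],0),R=g['R'],t=g['t'],K=g['K'])
    if name:
        a=cv2.resize(im[v0:v1,u0:u1],None,fx=s,fy=s,interpolation=cv2.INTER_CUBIC)
        cv2.imwrite('pics/'+name,np.clip(a[:,:,::-1].astype(int)*1.3,0,255).astype(np.uint8))
E
python3 -c "
from look import *
st();look(300,420,150,250,6,'d9.png')"
```

```text
position: [0.6243, -0.0675, 0.1634]
position: [0.6226, 0.0325, 0.1634]
position: [0.621, 0.1323, 0.1632]
position: [0.6209, 0.1336, 0.1633]
eef_rot: [0.169, 0.986, -0.0, -0.001]
force: [-0.6, -0.5, 0.3]
opening: 0.257
finger_force: 45.0
19.9 [0.6209 0.1336 0.1633] rot [[-0.943, 0.334, 0.001], [0.334, 0.943, -0.0]] F [-0.6 -0.5  0.3] op 0.257 ff 45.0 q [ 0.16  0.18  1.23  0.    1.73 -1.07]
```

View pics/d9.png

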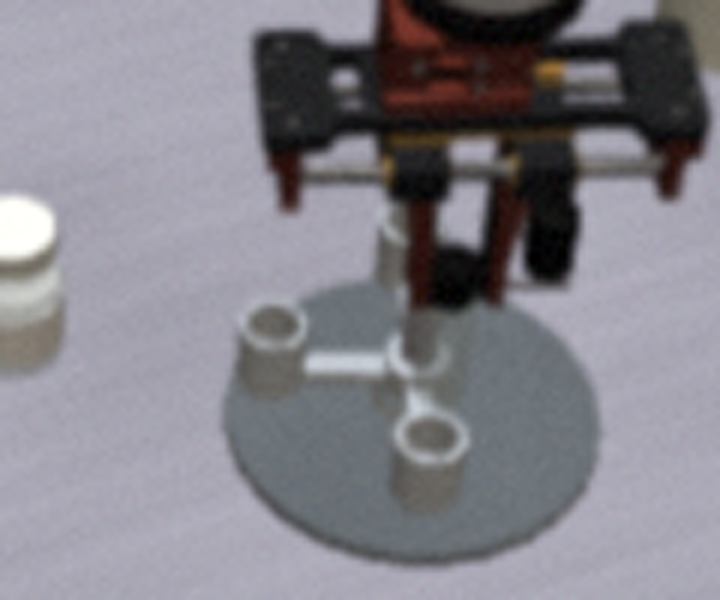

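The cap is at crop (458,278). The target cup rim centre is at (431,437) and the other cup's is at (273,325). I'll fit the vial axis numerically.

Run:
```python
from fit import *
pp=lambda x,y,z:atz(F,(x+.5)/6-.5+300,(y+.5)/6-.5+150,z)
print('s2',pp(431,437,.069).round(4),'s1',pp(273,325,.069).round(4))
pr=lambda X:(lambda c:(F['K']@c/c[2])[:2])(F['R']@np.array(X)+F['t'])
for z in(.175,.133,.095):print(z,pr([.6175,.134,z]).round(1))
for v in range(188,222,2): print(v,[(u,int(im[v,u].mean()),*(P[v,u]*1000).round(0).astype(int)) for u in range(370,383,2)])
```

```text
s2 [0.6191 0.1287 0.069 ] s1 [0.5281 0.0903 0.069 ]
0.175 [376.2 194.4]
0.133 [374.8 205.5]
0.095 [373.7 215.1]
188 [(370, 20, np.int64(624), np.int64(110), np.int64(214)), (372, 55, np.int64(626), np.int64(115), np.int64(213)), (374, 116, np.int64(441), np.int64(231), np.int64(-1)), (376, 132, np.int64(441), np.int64(238), np.int64(-3)), (378, 137, np.int64(445), np.int64(243), np.int64(-1)), (380, 69, np.int64(561), np.int64(178), np.int64(129)), (382, 13, np.int64(634), np.int64(138), np.int64(212))]
190 [(370, 20, np.int64(625), np.int64(110), np.int64(207)), (372, 34, np.int64(586), np.int64(139), np.int64(160)), (374, 70, np.int64(450), np.int64(226), np.int64(1)), (376, 81, np.int64(502), np.int64(202), np.int64(59)), (378, 112, np.int64(454), np.int64(239), np.int64(0)), (380, 58, np.int64(567), np.int64(175), np.int64(128)), (382, 12, np.int64(635), np.int64(139), np.int64(206))]
192 [(370, 17, np.int64(626), np.int64(110), np.int64(201)), (372, 19, np.int64(622), np.int64(118), np.int64(194)), (374, 13, np.int64(611), np.int64(130), np.int64(179)), (376, 9, np.int64(614), n
[... 5015 characters left out ...]
1), np.int64(158), np.int64(25)), (374, 105, np.int64(572), np.int64(164), np.int64(22)), (376, 92, np.int64(571), np.int64(171), np.int64(19)), (378, 92, np.int64(572), np.int64(178), np.int64(17)), (380, 88, np.int64(574), np.int64(183), np.int64(17)), (382, 91, np.int64(576), np.int64(189), np.int64(17))]
220 [(370, 86, np.int64(605), np.int64(132), np.int64(62)), (372, 81, np.int64(609), np.int64(136), np.int64(66)), (374, 94, np.int64(612), np.int64(141), np.int64(66)), (376, 120, np.int64(615), np.int64(145), np.int64(67)), (378, 92, np.int64(578), np.int64(175), np.int64(16)), (380, 88, np.int64(579), np.int64(181), np.int64(15)), (382, 87, np.int64(583), np.int64(185), np.int64(17))]
```

```bash
cat >> fit.py <<'E'
def vfit(c,zlo,zhi,rad=.016):
    "axis of a vial near c=(x,y) (scene frame) from depth points between heights"
    m=(P[...,2]>zlo)&(P[...,2]<zhi)&(np.hypot(P[...,0]-c[0],P[...,1]-c[1])<rad)&((im[...,0].astype(int)-im[...,2])<15)
    p,n,e=axisfit(P[m],[c[0],c[1],(zlo+zhi)/2],[0,0]); print('pts',m.sum(),'axis',p.round(4),'dir',n.round(3),'rms',e.round(4),'lowest',P[m][:,2].min().round(3)); return p,n
E
python3 - <<'E'
from fit import *
for r in(.016,.014):
    p,n=vfit((.618,.132),.095,.178,r)
    f=p+n*(p[2]-.095); print('foot',f.round(4))
E
```

```text
pts 170 axis [0.6158 0.1316 0.1365] dir [-0.004 -0.002 -1.   ] rms 0.0011 lowest 0.099
foot [0.6156 0.1315 0.095 ]
pts 168 axis [0.6158 0.1316 0.1365] dir [-0.004 -0.006 -1.   ] rms 0.0011 lowest 0.099
foot [0.6156 0.1314 0.095 ]
```

```bash
cat >> fit.py <<'E'
def cup(c,zlo=.032,zhi=.066,r=.0165,rad=.021):
    m=(P[...,2]>zlo)&(P[...,2]<zhi)&(np.hypot(P[...,0]-c[0],P[...,1]-c[1])<rad)
    # keep outer wall: points on the camera side
    cam=-F['R'].T@F['t']; w=cam[:2]-np.array(c); w/=np.linalg.norm(w)
    m&=((P[...,0]-c[0])*w[0]+(P[...,1]-c[1])*w[1])>.004
    q=P[m]; s=least_squares(lambda x:np.hypot(q[:,0]-x[0],q[:,1]-x[1])-r,c,loss='soft_l1',f_scale=.001)
    print('cup',m.sum(),s.x.round(4),np.sqrt(np.mean(s.fun**2)).round(4)); return s.x
E
python3 - <<'E'
from fit import *
c=cup((.6191,.1287));cup(c);cup((.528,.0903))
E
```

```text
cup 93 [0.6184 0.1294] 0.0009
cup 94 [0.6184 0.1294] 0.0009
cup 84 [0.5269 0.0914] 0.001
```

```bash
python3 -m pendant '[{"dx":-0.18,"dy":-0.065,"dz":0.4,"rx":0,"ry":0,"rz":0},{"dx":0,"dy":0,"dz":0.5,"rx":0,"ry":0,"rz":0},{"dx":0,"dy":0,"dz":0.2,"rx":0,"ry":0,"rz":0},{"dx":0,"dy":0,"dz":0.2,"rx":0,"ry":0,"rz":0},{"dx":0,"dy":0,"dz":0,"rx":0,"ry":0,"rz":0}]' | sed -n 2,4p
python3 -m pendant '[{"dx":0,"dy":0,"dz":0.1,"rx":0,"ry":0,"rz":0},{"dx":0,"dy":0,"dz":0.1,"rx":0,"ry":0,"rz":0},{"dx":0,"dy":0,"dz":0,"rx":0,"ry":0,"rz":0}]' | sed -n 2,4p
```

```text
position: [0.6252, 0.1268, 0.1381]
eef_rot: [0.172, 0.985, -0.0, 0.0]
force: [-1.3, -0.4, -0.5]
position: [0.6256, 0.1276, 0.1356]
eef_rot: [0.171, 0.985, 0.0, 0.001]
force: [-0.0, 0.6, -0.3]
```

```bash
python3 -m pendant '[{"dx":0,"dy":0,"dz":-0.3,"rx":0,"ry":0,"rz":0},{"dx":0,"dy":0,"dz":0,"rx":0,"ry":0,"rz":0},{"dx":0,"dy":0,"dz":0,"rx":0,"ry":0,"rz":0},{"dx":0,"dy":0,"dz":0,"rx":0,"ry":0,"rz":0}]' | sed -n 2,4p
python3 - <<'E'
from look import *
st();look(0,0,0,0,0);st()
from fit import *
p,n=vfit((.62,.129),.085,.16)
p,n=vfit(p[:2],.085,.16)
c=cup((.6184,.1294)); cup((.527,.0914)); print('delta',c-(p+n*(p[2]-.07))[:2])
E
```

```text
position: [0.6255, 0.1271, 0.141]
eef_rot: [0.171, 0.985, -0.0, 0.001]
force: [0.9, -0.4, -0.6]
21.25 [0.6255 0.1271 0.141 ] rot [[-0.941, 0.338, -0.002], [0.338, 0.941, -0.0]] F [ 0.9 -0.4 -0.6] op 0.261 ff 45.0 q [ 0.15  0.19  1.26 -0.    1.69 -1.08]
21.4 [0.6254 0.1271 0.1409] rot [[-0.941, 0.338, -0.002], [0.338, 0.941, -0.0]] F [ 0.2 -0.5 -0.5] op 0.26 ff 45.0 q [ 0.15  0.19  1.26 -0.    1.69 -1.08]
pts 203 axis [0.6203 0.1267 0.1225] dir [ 0.    -0.003 -1.   ] rms 0.0025 lowest 0.086
pts 203 axis [0.6203 0.1267 0.1225] dir [ 0.    -0.003 -1.   ] rms 0.0025 lowest 0.086
cup 91 [0.6183 0.1296] 0.0009
cup 89 [0.5267 0.0914] 0.0011
delta [-0.00193925  0.00304252]
```

```bash
python3 -m pendant '[{"dx":0.14,"dy":0.1,"dz":0,"rx":0,"ry":0,"rz":0},{"dx":0,"dy":0,"dz":0,"rx":0,"ry":0,"rz":0},{"dx":0,"dy":0,"dz":0,"rx":0,"ry":0,"rz":0},{"dx":0,"dy":0,"dz":0,"rx":0,"ry":0,"rz":0}]' | sed -n 2,4p
python3 - <<'E'
from look import *
look(0,0,0,0,0)
from fit import *
c=cup((.6184,.1294))
for z in((.08,.115),(.08,.155)):
    p,n=vfit((.6185,.1295),*z)
    print('delta',c-(p+n*(p[2]-.07))[:2])
E
```

```text
position: [0.6235, 0.13, 0.1411]
eef_rot: [0.171, 0.985, -0.0, 0.001]
force: [-0.6, -0.3, -0.9]
cup 93 [0.6182 0.1296] 0.0008
pts 78 axis [0.6182 0.1294 0.0975] dir [ 0.015  0.001 -1.   ] rms 0.0009 lowest 0.08
delta [-4.19219640e-04  9.83496613e-05]
pts 167 axis [0.6183 0.1295 0.1175] dir [-0.003 -0.002 -1.   ] rms 0.001 lowest 0.08
delta [4.91660351e-05 1.74772487e-04]
```

Aligned to under 1 mm, so I'll insert.

```bash
python3 -m pendant '[{"dx":0,"dy":0,"dz":0.2,"rx":0,"ry":0,"rz":0},{"dx":0,"dy":0,"dz":0.2,"rx":0,"ry":0,"rz":0},{"dx":0,"dy":0,"dz":0.2,"rx":0,"ry":0,"rz":0},{"dx":0,"dy":0,"dz":0,"rx":0,"ry":0,"rz":0}]' | sed -n 2,4p
python3 -m pendant '[{"dx":0,"dy":0,"dz":0.2,"rx":0,"ry":0,"rz":0},{"dx":0,"dy":0,"dz":0.2,"rx":0,"ry":0,"rz":0},{"dx":0,"dy":0,"dz":0.2,"rx":0,"ry":0,"rz":0},{"dx":0,"dy":0,"dz":0,"rx":0,"ry":0,"rz":0}]' | sed -n 2,4p
python3 -m pendant '[{"dx":0,"dy":0,"dz":0.2,"rx":0,"ry":0,"rz":0},{"dx":0,"dy":0,"dz":0.2,"rx":0,"ry":0,"rz":0},{"dx":0,"dy":0,"dz":0.2,"rx":0,"ry":0,"rz":0},{"dx":0,"dy":0,"dz":0,"rx":0,"ry":0,"rz":0}]' | sed -n 2,4p
```

```text
position: [0.6231, 0.1299, 0.1279]
eef_rot: [0.171, 0.985, -0.0, 0.0]
force: [-0.2, -0.4, -0.9]
position: [0.6232, 0.1299, 0.116]
eef_rot: [0.171, 0.985, -0.0, 0.0]
force: [0.1, -0.1, -2.3]
position: [0.6242, 0.1299, 0.107]
eef_rot: [0.171, 0.985, 0.0, 0.002]
force: [-1.6, -0.9, 6.1]
```

```bash
python3 -m pendant '[{"dx":0,"dy":0,"dz":0.05,"rx":0,"ry":0,"rz":0},{"dx":0,"dy":0,"dz":0,"rx":0,"ry":0,"rz":0}]' | sed -n 2,4p
python3 -m pendant '[{"dx":0,"dy":0,"dz":0,"rx":0,"ry":0,"rz":0},{"dx":0,"dy":0,"dz":0,"rx":0,"ry":0,"rz":0},{"dx":0,"dy":0,"dz":0,"rx":0,"ry":0,"rz":0}]' 0.05 30| tail -3
python3 -m pendant '[{"dx":0,"dy":0,"dz":-0.5,"rx":0,"ry":0,"rz":0},{"dx":0,"dy":0,"dz":-0.9,"rx":0,"ry":0,"rz":0},{"dx":0,"dy":0,"dz":-0.9,"rx":0,"ry":0,"rz":0},{"dx":0,"dy":0,"dz":-0.9,"rx":0,"ry":0,"rz":0},{"dx":0,"dy":0,"dz":0,"rx":0,"ry":0,"rz":0}]' | sed -n 2p
python3 - <<'E'
from look import *
look(0,0,0,0,0)
from fit import *
c=cup((.6184,.1294)); cup((.527,.0914))
p,n=vfit((.6185,.1295),.072,.118)
m=(np.hypot(P[...,0]-c[0],P[...,1]-c[1])<.009)&(P[...,2]>.1)&(P[...,2]<.14); print('cap top',np.median(P[m][:,2]),np.percentile(P[m][:,2],[50,80,95]))
# rack + vial B
m=(abs(P[...,2]-.045)<.006)&(P[...,0]>.3)&(P[...,0]<.75)&(P[...,1]>-.35)&(P[...,1]<-.08)&(im.min(-1)>110)
q=P[m]; print('rack',cv2.minAreaRect((q[:,:2]*1000).astype(np.float32)))
b,_=vfit((.485,-.243),.05,.088)
st();go(b[0]+.005,b[1]+.0005,.17)
E
```

```text
position: [0.6244, 0.13, 0.107]
eef_rot: [0.171, 0.985, 0.0, 0.003]
force: [-1.5, -0.2, 10.0]
force: [0.5, 0.6, 0.4]
opening: 0.491
finger_force: 0.0
position: [0.6248, 0.1302, 0.1721]
cup 92 [0.618  0.1294] 0.0009
cup 89 [0.5269 0.0914] 0.001
pts 103 axis [0.6187 0.1297 0.095 ] dir [-0.008 -0.016 -1.   ] rms 0.0007 lowest 0.073
cap top 0.1231462928680957 [0.12314629 0.12403058 0.12452498]
rack ((554.4462280273438, -207.5712432861328), (223.3308563232422, 68.40335083007812), 27.563514709472656)
pts 86 axis [ 0.4847 -0.2435  0.069 ] dir [-0.008 -0.008 -1.   ] rms 0.0007 lowest 0.051
24.3 [0.6233 0.13   0.1672] rot [[-0.941, 0.338, -0.001], [0.338, 0.941, -0.001]] F [-0.7  0.  -0.2] op 0.53 ff 0.0 q [ 0.15  0.19  1.22 -0.    1.74 -1.07]
units [-1.3000e-02 -1.9809e+01 -1.2400e-01]
```

```bash
python3 -m pendant '[{"dx":0,"dy":-0.99,"dz":0,"rx":0,"ry":0,"rz":0},{"dx":0,"dy":-0.99,"dz":0,"rx":0,"ry":0,"rz":0},{"dx":0,"dy":-0.99,"dz":0,"rx":0,"ry":0,"rz":0},{"dx":0,"dy":-0.99,"dz":0,"rx":0,"ry":0,"rz":0},{"dx":0,"dy":-0.99,"dz":0,"rx":0,"ry":0,"rz":0}]' | sed -n 2p
python3 -m pendant '[{"dx":0,"dy":-0.99,"dz":0,"rx":0,"ry":0,"rz":0},{"dx":0,"dy":-0.99,"dz":0,"rx":0,"ry":0,"rz":0},{"dx":0,"dy":-0.99,"dz":0,"rx":0,"ry":0,"rz":0},{"dx":0,"dy":-0.99,"dz":0,"rx":0,"ry":0,"rz":0},{"dx":0,"dy":-0.99,"dz":0,"rx":0,"ry":0,"rz":0}]' | sed -n 2p
python3 -m pendant '[{"dx":0,"dy":-0.99,"dz":0,"rx":0,"ry":0,"rz":0},{"dx":0,"dy":-0.99,"dz":0,"rx":0,"ry":0,"rz":0},{"dx":0,"dy":-0.99,"dz":0,"rx":0,"ry":0,"rz":0},{"dx":0,"dy":-0.99,"dz":0,"rx":0,"ry":0,"rz":0},{"dx":0,"dy":-0.99,"dz":0,"rx":0,"ry":0,"rz":0}]' | sed -n 2p
python3 -m pendant '[{"dx":0,"dy":-0.99,"dz":0.2,"rx":0,"ry":0,"rz":0},{"dx":0,"dy":-0.99,"dz":0.2,"rx":0,"ry":0,"rz":0},{"dx":0,"dy":-0.99,"dz":0.4,"rx":0,"ry":0,"rz":0},{"dx":0,"dy":-0.99,"dz":0.4,"rx":0,"ry":0,"rz":0},{"dx":0,"dy":-0.99,"dz":0.4,"rx":0,"ry":0,"rz":0}]' | sed -n 2p
python3 -m pendant '[{"dx":0,"dy":0,"dz":0,"rx":0,"ry":0,"rz":0},{"dx":0,"dy":0,"dz":0,"rx":0,"ry":0,"rz":0}]' | sed -n 2,4p
python3 - <<'E'
from look import *
look(0,0,0,0,0)
from fit import *
b,_=vfit((.4847,-.2435),.05,.088)
st();go(b[0]+.005,b[1]+.0005,.071)
E
```

```text
position: [0.5892, 0.0351, 0.1677]
position: [0.5556, -0.058, 0.1678]
position: [0.522, -0.151, 0.1678]
position: [0.4885, -0.2441, 0.1356]
position: [0.4891, -0.2431, 0.1359]
eef_rot: [0.172, 0.985, 0.0, 0.001]
force: [0.2, 0.4, 0.2]
pts 84 axis [ 0.4849 -0.2435  0.069 ] dir [ 0.005 -0.019 -1.   ] rms 0.0008 lowest 0.051
26.65 [ 0.49   -0.2423  0.1368] rot [[-0.941, 0.337, -0.003], [0.337, 0.941, -0.0]] F [0.8 0.9 0.5] op 0.53 ff 0.0 q [-0.52 -0.06  1.53  0.    1.67 -1.75]
units [ 0.004 -0.038  3.288]
```

```bash
python3 -m pendant '[{"dx":0,"dy":-0.02,"dz":0.8,"rx":0,"ry":0,"rz":0},{"dx":0,"dy":0,"dz":0.8,"rx":0,"ry":0,"rz":0},{"dx":0,"dy":0,"dz":0.8,"rx":0,"ry":0,"rz":0},{"dx":0,"dy":0,"dz":0.8,"rx":0,"ry":0,"rz":0},{"dx":0,"dy":0,"dz":0,"rx":0,"ry":0,"rz":0}]' | sed -n 2,4p
python3 -m pendant '[{"dx":0,"dy":0,"dz":0,"rx":0,"ry":0,"rz":0},{"dx":0,"dy":0,"dz":0,"rx":0,"ry":0,"rz":0},{"dx":0,"dy":0,"dz":0,"rx":0,"ry":0,"rz":0},{"dx":0,"dy":0,"dz":0,"rx":0,"ry":0,"rz":0}]' -0.7 30
python3 -m pendant '[{"dx":0,"dy":0,"dz":-0.9,"rx":0,"ry":0,"rz":0},{"dx":0,"dy":0,"dz":-0.9,"rx":0,"ry":0,"rz":0},{"dx":0,"dy":0,"dz":-0.9,"rx":0,"ry":0,"rz":0},{"dx":0,"dy":0,"dz":-0.9,"rx":0,"ry":0,"rz":0},{"dx":0,"dy":0,"dz":-0.9,"rx":0,"ry":0,"rz":0}]' - 45| tail -5
python3 - <<'E'
from h import *
st();go(.5269+.005,.0914+.0005)
E
```

```text
position: [0.488, -0.242, 0.068]
eef_rot: [0.171, 0.985, 0.001, -0.002]
force: [-0.1, -0.7, -0.2]
t: 27.55
position: [0.4903, -0.2435, 0.0733]
eef_rot: [0.171, 0.985, -0.001, 0.002]
force: [-0.5, 0.3, 2.1]
opening: 0.262
finger_force: 30.0
position: [0.4896, -0.2431, 0.1633]
eef_rot: [0.171, 0.985, -0.0, 0.001]
force: [0.8, 0.3, -0.2]
opening: 0.26
finger_force: 45.0
28.05 [ 0.4896 -0.2431  0.1633] rot [[-0.941, 0.338, -0.002], [0.338, 0.941, -0.0]] F [ 0.8  0.3 -0.2] op 0.26 ff 45.0 q [-0.52 -0.06  1.48  0.    1.72 -1.75]
units [ 3.668e+00  1.648e+01 -1.400e-02]
```

```bash
python3 -m pendant '[{"dx":0.216,"dy":0.969,"dz":0,"rx":0,"ry":0,"rz":0},{"dx":0.216,"dy":0.969,"dz":0,"rx":0,"ry":0,"rz":0},{"dx":0.216,"dy":0.969,"dz":0,"rx":0,"ry":0,"rz":0},{"dx":0.216,"dy":0.969,"dz":0,"rx":0,"ry":0,"rz":0},{"dx":0.216,"dy":0.969,"dz":0,"rx":0,"ry":0,"rz":0}]' | sed -n 2p
python3 -m pendant '[{"dx":0.216,"dy":0.969,"dz":0,"rx":0,"ry":0,"rz":0},{"dx":0.216,"dy":0.969,"dz":0,"rx":0,"ry":0,"rz":0},{"dx":0.216,"dy":0.969,"dz":0,"rx":0,"ry":0,"rz":0},{"dx":0.216,"dy":0.969,"dz":0,"rx":0,"ry":0,"rz":0},{"dx":0.216,"dy":0.969,"dz":0,"rx":0,"ry":0,"rz":0}]' | sed -n 2p
python3 -m pendant '[{"dx":0.216,"dy":0.969,"dz":0,"rx":0,"ry":0,"rz":0},{"dx":0.216,"dy":0.969,"dz":0,"rx":0,"ry":0,"rz":0},{"dx":0.216,"dy":0.969,"dz":0,"rx":0,"ry":0,"rz":0},{"dx":0.216,"dy":0.969,"dz":0,"rx":0,"ry":0,"rz":0},{"dx":0.216,"dy":0.969,"dz":0,"rx":0,"ry":0,"rz":0}]' | sed -n 2p
python3 -m pendant '[{"dx":0.216,"dy":0.969,"dz":0,"rx":0,"ry":0,"rz":0},{"dx":0.216,"dy":0.969,"dz":0,"rx":0,"ry":0,"rz":0},{"dx":0,"dy":0,"dz":0.5,"rx":0,"ry":0,"rz":0},{"dx":0,"dy":0,"dz":0,"rx":0,"ry":0,"rz":0},{"dx":0,"dy":0,"dz":0,"rx":0,"ry":0,"rz":0}]' | tail -5
python3 - <<'E'
from look import *
st();look(0,0,0,0,0);st()
from fit import *
c=cup((.527,.0914))
for z in((.09,.127),(.09,.165)):
    p,n=vfit((.527,.0914),*z); p,n=vfit(p[:2],*z)
    print('delta',c-(p+n*(p[2]-.07))[:2])
E
```

```text
position: [0.5021, -0.1439, 0.1625]
position: [0.5145, -0.0453, 0.1624]
position: [0.5269, 0.0532, 0.1624]
position: [0.5314, 0.091, 0.1514]
eef_rot: [0.172, 0.985, -0.001, 0.0]
force: [-0.1, -0.8, 0.1]
opening: 0.261
finger_force: 45.0
30.05 [0.5314 0.091  0.1514] rot [[-0.941, 0.338, -0.001], [0.338, 0.941, -0.001]] F [-0.1 -0.8  0.1] op 0.261 ff 45.0 q [ 0.11 -0.08  1.52 -0.    1.7  -1.12]
30.2 [0.5319 0.0911 0.1522] rot [[-0.941, 0.339, -0.002], [0.339, 0.941, -0.0]] F [-0.2 -1.  -1.1] op 0.264 ff 45.0 q [ 0.11 -0.08  1.52 -0.    1.7  -1.12]
cup 88 [0.5269 0.0915] 0.0009
pts 72 axis [0.5257 0.091  0.1085] dir [-0.006  0.006 -1.   ] rms 0.0008 lowest 0.091
pts 72 axis [0.5257 0.091  0.1085] dir [-0.006  0.006 -1.   ] rms 0.0008 lowest 0.091
delta [0.00149712 0.00027756]
pts 157 axis [0.5256 0.0909 0.1275] dir [ 0.001  0.003 -1.   ] rms 0.0009 lowest 0.091
pts 157 axis [0.5256 0.0909 0.1275] dir [ 0.001  0.003 -1.   ] rms 0.0009 lowest 0.091
delta [0.00131151 0.00042646]
```

```bash
python3 -m pendant '[{"dx":-0.055,"dy":0.04,"dz":0.2,"rx":0,"ry":0,"rz":0},{"dx":0,"dy":0,"dz":0.2,"rx":0,"ry":0,"rz":0},{"dx":0,"dy":0,"dz":0.25,"rx":0,"ry":0,"rz":0},{"dx":0,"dy":0,"dz":0.25,"rx":0,"ry":0,"rz":0},{"dx":0,"dy":0,"dz":0.25,"rx":0,"ry":0,"rz":0}]' | sed -n 2,4p
python3 -m pendant '[{"dx":0,"dy":0,"dz":0.2,"rx":0,"ry":0,"rz":0},{"dx":0,"dy":0,"dz":0.2,"rx":0,"ry":0,"rz":0},{"dx":0,"dy":0,"dz":0.2,"rx":0,"ry":0,"rz":0},{"dx":0,"dy":0,"dz":0,"rx":0,"ry":0,"rz":0}]' | sed -n 2,4p
python3 -m pendant '[{"dx":0,"dy":0,"dz":0.2,"rx":0,"ry":0,"rz":0},{"dx":0,"dy":0,"dz":0.2,"rx":0,"ry":0,"rz":0},{"dx":0,"dy":0,"dz":0.2,"rx":0,"ry":0,"rz":0},{"dx":0,"dy":0,"dz":0,"rx":0,"ry":0,"rz":0}]' | sed -n 2,4p
```

```text
position: [0.533, 0.092, 0.1284]
eef_rot: [0.171, 0.985, -0.001, 0.001]
force: [0.4, -1.4, 0.9]
position: [0.5328, 0.0919, 0.1161]
eef_rot: [0.171, 0.985, -0.001, 0.0]
force: [-0.1, -3.1, -1.9]
position: [0.5329, 0.0916, 0.1045]
eef_rot: [0.172, 0.985, -0.001, 0.001]
force: [-0.5, -4.0, 0.6]
```

```bash
python3 -m pendant '[{"dx":0,"dy":0,"dz":0.15,"rx":0,"ry":0,"rz":0},{"dx":0,"dy":0,"dz":0.1,"rx":0,"ry":0,"rz":0},{"dx":0,"dy":0,"dz":0,"rx":0,"ry":0,"rz":0}]' | sed -n 2,4p
python3 -m pendant '[{"dx":0,"dy":0,"dz":0,"rx":0,"ry":0,"rz":0},{"dx":0,"dy":0,"dz":0,"rx":0,"ry":0,"rz":0},{"dx":0,"dy":0,"dz":0,"rx":0,"ry":0,"rz":0}]' 0.05 30| tail -3
python3 -m pendant '[{"dx":0,"dy":0,"dz":-0.5,"rx":0,"ry":0,"rz":0},{"dx":0,"dy":0,"dz":-0.9,"rx":0,"ry":0,"rz":0},{"dx":0,"dy":0,"dz":-0.9,"rx":0,"ry":0,"rz":0},{"dx":0,"dy":0,"dz":-0.9,"rx":0,"ry":0,"rz":0},{"dx":0,"dy":0,"dz":-0.4,"rx":0,"ry":0,"rz":0}]' -1 | sed -n 2p
python3 -m pendant '[{"dx":0,"dy":0,"dz":0,"rx":0,"ry":0,"rz":0},{"dx":0,"dy":0,"dz":0,"rx":0,"ry":0,"rz":0}]'| sed -n 2p
python3 - <<'E'
from look import *
look(0,0,0,0,0)
from fit import *
for c in((.6182,.1294),(.527,.0914)):
    c=cup(c); p,n=vfit(c,.072,.118)
    m=(np.hypot(P[...,0]-c[0],P[...,1]-c[1])<.009)&(P[...,2]>.1)&(P[...,2]<.15); print('cap top',np.percentile(P[m][:,2],[50,80,95]))
m=(P[...,2]>.11)&(P[...,2]<.15)&(np.hypot(P[...,0]-.575,P[...,1]-.206)<.03)&(im.max(-1)<45)
q=P[m];print('knob',len(q),q.mean(0)); s=least_squares(lambda x:np.hypot(q[:,0]-x[0],q[:,1]-x[1])-.0125,q.mean(0)[:2]-[.008,-.004],loss='soft_l1',f_scale=.001);print(s.x)
st()
E
```

```text
position: [0.5342, 0.0913, 0.1034]
eef_rot: [0.172, 0.985, -0.001, 0.003]
force: [-4.3, -8.0, 14.4]
force: [0.1, -0.7, 0.5]
opening: 0.492
finger_force: 0.0
position: [0.5337, 0.0925, 0.1745]
position: [0.5329, 0.0923, 0.1713]
cup 95 [0.6183 0.1295] 0.0012
pts 103 axis [0.6187 0.1297 0.095 ] dir [ 0.008 -0.006 -1.   ] rms 0.0009 lowest 0.074
cap top [0.12335485 0.1247218  0.12576474]
cup 92 [0.5271 0.0912] 0.0011
pts 93 axis [0.5276 0.0912 0.095 ] dir [-0.01   0.002 -1.   ] rms 0.0008 lowest 0.073
cap top [0.12275943 0.12363815 0.12487764]
knob 97 [0.58104736 0.20208735 0.13412539]
[0.57418182 0.20721658]
32.95 [0.5326 0.0922 0.1707] rot [[-0.941, 0.338, 0.0], [0.338, 0.941, -0.001]] F [0.6 1.1 0.4] op 0.007 ff 0.0 q [ 0.11 -0.07  1.48 -0.    1.73 -1.12]
```

Both vials are fully seated. The knob is at about (0.574,0.207) in the scene frame. The jaws are closed, so I'll place them behind the knob on its anticlockwise side to push it around.

```bash
python3 -m pendant '[{"dx":0.304,"dy":0.94,"dz":0,"rx":0,"ry":0,"rz":0},{"dx":0.304,"dy":0.94,"dz":0,"rx":0,"ry":0,"rz":0},{"dx":0.304,"dy":0.94,"dz":0,"rx":0,"ry":0,"rz":0},{"dx":0.304,"dy":0.94,"dz":0,"rx":0,"ry":0,"rz":0},{"dx":0.304,"dy":0.94,"dz":0,"rx":0,"ry":0,"rz":0}]' -1 30| sed -n 2p
python3 -m pendant '[{"dx":0,"dy":0.92,"dz":0,"rx":0,"ry":0,"rz":0},{"dx":0,"dy":0,"dz":0,"rx":0,"ry":0,"rz":0},{"dx":0,"dy":0,"dz":0.7,"rx":0,"ry":0,"rz":0},{"dx":0,"dy":0,"dz":0.7,"rx":0,"ry":0,"rz":0},{"dx":0,"dy":0,"dz":0.4,"rx":0,"ry":0,"rz":0}]' | sed -n 2,4p
python3 -m pendant '[{"dx":0,"dy":0,"dz":0,"rx":0,"ry":0,"rz":0}]'
python3 - <<'E'
from h import *
# unit steps for circle, from angle a0 by -17deg per row, world->tool (yaw fixed)
tx=np.array([-.941,.338]);ty=np.array([.338,.941])
C=np.array([.559,.156]);r=.055
p=np.array(sensors.get_obs()['position'][:2]); 
a=np.arctan2(*(p-C)[::-1]); print(np.degrees(a),np.hypot(*(p-C)))
a0=np.radians(108); th=a0-np.radians(np.arange(0,361,15)); X=np.c_[np.cos(th),np.sin(th)]*r
D=np.diff(X,axis=0)/.02
for i,d in enumerate(D): print(i,np.degrees(th[i+1]).round(),(d@tx).round(2),(d@ty).round(2), (C+X[i+1]).round(4))
E
```

```text
position: [0.5358, 0.1916, 0.1709]
position: [0.5415, 0.2071, 0.1329]
eef_rot: [0.172, 0.985, -0.001, -0.001]
force: [-0.4, 0.2, -1.0]
t: 34.05
position: [0.5413, 0.2072, 0.1331]
eef_rot: [0.172, 0.985, -0.001, -0.001]
force: [0.2, -0.4, -1.1]
opening: 0.008
finger_force: 0.0
109.04758538745526 0.05418854077076252
0 93.0 -0.62 0.36 [0.5561 0.2109]
1 78.0 -0.69 0.19 [0.5704 0.2098]
2 63.0 -0.72 0.0 [0.584 0.205]
3 48.0 -0.69 -0.18 [0.5958 0.1969]
4 33.0 -0.62 -0.36 [0.6051 0.186 ]
5 18.0 -0.51 -0.51 [0.6113 0.173 ]
6 3.0 -0.36 -0.62 [0.6139 0.1589]
7 -12.0 -0.19 -0.69 [0.6128 0.1446]
8 -27.0 -0.0 -0.72 [0.608 0.131]
9 -42.0 0.18 -0.69 [0.5999 0.1192]
10 -57.0 0.36 -0.62 [0.589  0.1099]
11 -72.0 0.51 -0.51 [0.576  0.1037]
12 -87.0 0.62 -0.36 [0.5619 0.1011]
13 -102.0 0.69 -0.19 [0.5476 0.1022]
14 -117.0 0.72 -0.0 [0.534 0.107]
15 -132.0 0.69 0.18 [0.5222 0.1151]
16 -147.0 0.62 0.36 [0.5129 0.126 ]
17 -162.0 0.51 0.51 [0.5067 0.139 ]
18 -177.0 0.36 0.62 [0.5041 0.1531]
19 -192.0 0.19 0.69 [0.5052 0.1674]
20 -207.0 0.0 0.72 [0.51  0.181]
21 -222.0 -0.18 0.69 [0.5181 0.1928]
22 -237.0 -0.36 0.62 [0.529  0.2021]
23 -252.0 -0.51 0.51 [0.542  0.2083]
```

```bash
python3 -m pendant '[{"dx":-0.62,"dy":0.36,"dz":0,"rx":0,"ry":0,"rz":0},{"dx":-0.69,"dy":0.19,"dz":0,"rx":0,"ry":0,"rz":0},{"dx":-0.72,"dy":0,"dz":0,"rx":0,"ry":0,"rz":0},{"dx":-0.69,"dy":-0.18,"dz":0,"rx":0,"ry":0,"rz":0},{"dx":-0.62,"dy":-0.36,"dz":0,"rx":0,"ry":0,"rz":0}]'
```

```text
t: 34.55
position: [0.6056, 0.186, 0.1359]
eef_rot: [0.171, 0.985, 0.0, 0.0]
force: [-1.1, 2.3, 0.5]
opening: 0.007
finger_force: 0.9
```

Run:
```python
from look import *
look(300,420,150,250,6);st()
from fit import *
m=(P[...,2]>.11)&(P[...,2]<.15)&(np.hypot(P[...,0]-.555,P[...,1]-.155)<.08)&(im.max(-1)<45)
q=P[m];print('knob?',len(q),q.mean(0).round(4),np.degrees(np.arctan2(*(q.mean(0)[:2]-[.5546,.1552])[::-1])))
```

```text
34.7 [0.6061 0.1847 0.1363] rot [[-0.941, 0.339, -0.003], [0.339, 0.941, -0.0]] F [-0.5 -0.2  0.2] op 0.007 ff 0.0 q [ 0.24  0.18  1.28 -0.    1.68 -0.98]
knob? 211 [0.5792 0.1368 0.1289] -36.76232502427188
```

```bash
cat >> fit.py <<'E'
def comps(zlo=.126,zhi=.152):
    m=(P[...,2]>zlo)&(P[...,2]<zhi)&(np.hypot(P[...,0]-.555,P[...,1]-.155)<.085)&(im.max(-1)<60)
    n,l,s,c=cv2.connectedComponentsWithStats(m.astype(np.uint8))
    for k in range(1,n):
        if s[k,4]>8: q=P[l==k];w=q.mean(0);print(s[k,4],c[k].round(0),w.round(4),'ang',np.degrees(np.arctan2(*(w[:2]-[.5546+.006,.1552-.003])[::-1])).round(0),'r',np.hypot(*(w[:2]-[.5606,.1522])).round(3))
E
python3 -c "
from fit import *
comps();comps(.105,.126)"
```

```text
100 [383. 200.] [0.6143 0.1595 0.1414] ang 8.0 r 0.054
45 [358. 177.] [0.4892 0.1467 0.1179] ang -176.0 r 0.072
71 [349. 200.] [0.5626 0.0835 0.1188] ang -88.0 r 0.069
35 [381. 207.] [0.6163 0.1531 0.1181] ang 1.0 r 0.056
```

It works: the knob is now at ~6°, the vials are at -88° and -176° in their cups, and the force is about 2 N. I'll continue around.

```bash
python3 -m pendant '[{"dx":-0.51,"dy":-0.51,"dz":0,"rx":0,"ry":0,"rz":0},{"dx":-0.36,"dy":-0.62,"dz":0,"rx":0,"ry":0,"rz":0},{"dx":-0.19,"dy":-0.69,"dz":0,"rx":0,"ry":0,"rz":0},{"dx":0,"dy":-0.72,"dz":0,"rx":0,"ry":0,"rz":0},{"dx":0.18,"dy":-0.69,"dz":0,"rx":0,"ry":0,"rz":0}]' | sed -n 2,4p
python3 -m pendant '[{"dx":0.36,"dy":-0.62,"dz":0,"rx":0,"ry":0,"rz":0},{"dx":0.51,"dy":-0.51,"dz":0,"rx":0,"ry":0,"rz":0},{"dx":0.62,"dy":-0.36,"dz":0,"rx":0,"ry":0,"rz":0},{"dx":0.69,"dy":-0.19,"dz":0,"rx":0,"ry":0,"rz":0},{"dx":0.72,"dy":0,"dz":0,"rx":0,"ry":0,"rz":0}]' | sed -n 2,4p
python3 -m pendant '[{"dx":0.69,"dy":0.18,"dz":0,"rx":0,"ry":0,"rz":0},{"dx":0.62,"dy":0.36,"dz":0,"rx":0,"ry":0,"rz":0},{"dx":0.51,"dy":0.51,"dz":0,"rx":0,"ry":0,"rz":0},{"dx":0.36,"dy":0.62,"dz":0,"rx":0,"ry":0,"rz":0},{"dx":0.19,"dy":0.69,"dz":0,"rx":0,"ry":0,"rz":0}]' | sed -n 2,4p
python3 -m pendant '[{"dx":0,"dy":0.72,"dz":0,"rx":0,"ry":0,"rz":0},{"dx":-0.18,"dy":0.69,"dz":0,"rx":0,"ry":0,"rz":0},{"dx":-0.36,"dy":0.62,"dz":0,"rx":0,"ry":0,"rz":0},{"dx":-0.51,"dy":0.51,"dz":0,"rx":0,"ry":0,"rz":0}]' | sed -n 2,4p
python3 - <<'E'
from look import *
look(0,0,0,0,0);st()
from fit import *
comps();comps(.105,.126)
E
```

```text
position: [0.6, 0.118, 0.136]
eef_rot: [0.172, 0.985, -0.0, 0.001]
force: [2.3, 2.3, 0.1]
position: [0.5348, 0.1051, 0.1366]
eef_rot: [0.172, 0.985, -0.0, 0.003]
force: [5.7, 1.3, -0.4]
position: [0.5052, 0.1676, 0.136]
eef_rot: [0.172, 0.985, -0.001, 0.001]
force: [2.3, -5.1, 0.7]
position: [0.543, 0.2015, 0.1352]
eef_rot: [0.174, 0.985, -0.008, 0.001]
force: [-5.3, -17.9, -0.1]
36.75 [0.5427 0.2092 0.1347] rot [[-0.941, 0.338, 0.001], [0.338, 0.941, -0.001]] F [-0.2 -0.2 -0.2] op 0.006 ff 0.0 q [ 0.31  0.04  1.43 -0.    1.67 -0.92]
91 [390. 185.] [0.5709 0.2037 0.1407] ang 79.0 r 0.053
33 [390. 193.] [0.5783 0.2028 0.1179] ang 71.0 r 0.054
58 [346. 195.] [0.54   0.0867 0.1175] ang -107.0 r 0.069
36 [376. 211.] [0.625  0.1337 0.1193] ang -16.0 r 0.067
```

```bash
python3 -m pendant '[{"dx":-0.62,"dy":0.36,"dz":0,"rx":0,"ry":0,"rz":0},{"dx":-0.69,"dy":0.19,"dz":0,"rx":0,"ry":0,"rz":0},{"dx":-0.72,"dy":0,"dz":0,"rx":0,"ry":0,"rz":0},{"dx":-0.69,"dy":-0.18,"dz":0,"rx":0,"ry":0,"rz":0},{"dx":-0.62,"dy":-0.36,"dz":0,"rx":0,"ry":0,"rz":0}]' | sed -n 2,4p
python3 -m pendant '[{"dx":-0.51,"dy":-0.51,"dz":0,"rx":0,"ry":0,"rz":0},{"dx":-0.36,"dy":-0.62,"dz":0,"rx":0,"ry":0,"rz":0},{"dx":-0.19,"dy":-0.69,"dz":0,"rx":0,"ry":0,"rz":0},{"dx":0,"dy":-0.72,"dz":0,"rx":0,"ry":0,"rz":0},{"dx":0.18,"dy":-0.69,"dz":0,"rx":0,"ry":0,"rz":0}]' | sed -n 2,4p
python3 -m pendant '[{"dx":0.36,"dy":-0.62,"dz":0,"rx":0,"ry":0,"rz":0},{"dx":0.51,"dy":-0.51,"dz":0,"rx":0,"ry":0,"rz":0},{"dx":0.62,"dy":-0.36,"dz":0,"rx":0,"ry":0,"rz":0},{"dx":0.69,"dy":-0.19,"dz":0,"rx":0,"ry":0,"rz":0},{"dx":0.72,"dy":0,"dz":0,"rx":0,"ry":0,"rz":0}]' | sed -n 2,4p
python3 -m pendant '[{"dx":0.69,"dy":0.18,"dz":0,"rx":0,"ry":0,"rz":0},{"dx":0.62,"dy":0.36,"dz":0,"rx":0,"ry":0,"rz":0},{"dx":0.51,"dy":0.51,"dz":0,"rx":0,"ry":0,"rz":0},{"dx":0.36,"dy":0.62,"dz":0,"rx":0,"ry":0,"rz":0},{"dx":0.19,"dy":0.69,"dz":0,"rx":0,"ry":0,"rz":0}]' | sed -n 2,4p
python3 -m pendant '[{"dx":0,"dy":0.72,"dz":0,"rx":0,"ry":0,"rz":0},{"dx":-0.18,"dy":0.69,"dz":0,"rx":0,"ry":0,"rz":0},{"dx":-0.36,"dy":0.62,"dz":0,"rx":0,"ry":0,"rz":0},{"dx":-0.51,"dy":0.51,"dz":0,"rx":0,"ry":0,"rz":0}]' | sed -n 2,4p
python3 - <<'E'
from look import *
look(0,0,0,0,0);st()
from fit import *
comps();comps(.105,.126)
E
```

```text
position: [0.6055, 0.1873, 0.1353]
eef_rot: [0.17, 0.985, 0.001, 0.0]
force: [-0.3, 2.5, -0.2]
position: [0.6, 0.1178, 0.1362]
eef_rot: [0.172, 0.985, 0.0, 0.001]
force: [0.5, 3.4, -1.0]
position: [0.5348, 0.1051, 0.1369]
eef_rot: [0.173, 0.985, -0.0, 0.003]
force: [5.8, 1.7, -0.9]
position: [0.5052, 0.1677, 0.1361]
eef_rot: [0.172, 0.985, -0.001, 0.001]
force: [1.7, -4.7, -0.7]
position: [0.5424, 0.2059, 0.1347]
eef_rot: [0.173, 0.985, -0.004, -0.0]
force: [-2.3, -2.3, -1.2]
39.3 [0.5424 0.2096 0.1347] rot [[-0.942, 0.337, 0.001], [0.337, 0.942, -0.0]] F [ 0.2  0.5 -0.2] op 0.004 ff 0.0 q [ 0.31  0.04  1.43  0.    1.67 -0.92]
98 [390. 185.] [0.5699 0.2041 0.1413] ang 80.0 r 0.053
32 [390. 193.] [0.5783 0.2024 0.1182] ang 71.0 r 0.053
64 [346. 195.] [0.5394 0.0872 0.1182] ang -108.0 r 0.068
53 [375. 211.] [0.6259 0.1329 0.1186] ang -16.0 r 0.068
```

Two laps are done and the rotor is at about 13.2 rad. I'll retreat and measure the vials for unloading.

```bash
python3 -m pendant '[{"dx":0.25,"dy":-0.1,"dz":0,"rx":0,"ry":0,"rz":0},{"dx":0,"dy":0,"dz":-0.9,"rx":0,"ry":0,"rz":0},{"dx":0,"dy":0,"dz":-0.9,"rx":0,"ry":0,"rz":0},{"dx":0,"dy":0,"dz":0,"rx":0,"ry":0,"rz":0},{"dx":0,"dy":0,"dz":0,"rx":0,"ry":0,"rz":0}]' 0.05 30| sed -n 2,4p
python3 - <<'E'
from look import *
look(0,0,0,0,0)
from fit import *
for c in((.622,.137),(.5365,.0876)):
    c=cup(c); c=cup(c); p,n=vfit(c,.072,.118)
    print('TCP goal'); go(p[0]+.005,p[1]+.0005,.103)
m=(abs(P[...,2]-.045)<.006)&(P[...,0]>.3)&(P[...,0]<.75)&(P[...,1]>-.35)&(P[...,1]<-.08)&(im.min(-1)>110)
q=P[m]; print('rack',cv2.minAreaRect((q[:,:2]*1000).astype(np.float32)))
st()
E
```

```text
position: [0.5366, 0.2086, 0.1721]
eef_rot: [0.171, 0.985, 0.0, 0.001]
force: [1.2, -0.4, -0.5]
cup 88 [0.6196 0.1328] 0.001
cup 92 [0.6195 0.1327] 0.0009
pts 105 axis [0.6192 0.1338 0.095 ] dir [ 0.013 -0.024 -1.   ] rms 0.0008 lowest 0.072
TCP goal
units [-5.379 -1.987  3.383]
cup 70 [0.5305 0.0902] 0.0007
cup 89 [0.5305 0.0901] 0.0007
pts 97 axis [0.5307 0.0901 0.095 ] dir [-0.013 -0.023 -1.   ] rms 0.0009 lowest 0.073
TCP goal
units [-1.954 -5.535  3.386]
rack ((554.357177734375, -207.52682495117188), (223.3845672607422, 66.8681869506836), 27.63888931274414)
39.95 [0.5363 0.2081 0.1706] rot [[-0.941, 0.337, -0.0], [0.337, 0.941, -0.001]] F [-0.3 -0.2  0. ] op 0.518 ff 0.0 q [ 0.31  0.02  1.39 -0.    1.73 -0.92]
```

```bash
python3 -m pendant '[{"dx":0,"dy":0,"dz":-0.7,"rx":0,"ry":0,"rz":0},{"dx":-0.9,"dy":-0.33,"dz":0,"rx":0,"ry":0,"rz":0},{"dx":-0.9,"dy":-0.33,"dz":0,"rx":0,"ry":0,"rz":0},{"dx":-0.9,"dy":-0.33,"dz":0,"rx":0,"ry":0,"rz":0},{"dx":-0.9,"dy":-0.33,"dz":0,"rx":0,"ry":0,"rz":0}]' | sed -n 2p
python3 -m pendant '[{"dx":-0.9,"dy":-0.33,"dz":0,"rx":0,"ry":0,"rz":0},{"dx":-0.88,"dy":-0.33,"dz":0,"rx":0,"ry":0,"rz":0},{"dx":0,"dy":0,"dz":0.8,"rx":0,"ry":0,"rz":0},{"dx":0,"dy":0,"dz":0,"rx":0,"ry":0,"rz":0},{"dx":0,"dy":0,"dz":0,"rx":0,"ry":0,"rz":0}]' | sed -n 2p
python3 - <<'E'
from h import *
st();go(.6242,.1343,.100)
E
```

```text
position: [0.5974, 0.1571, 0.1854]
position: [0.6242, 0.1344, 0.1684]
40.95 [0.6242 0.1344 0.1684] rot [[-0.941, 0.338, 0.001], [0.338, 0.941, -0.001]] F [ 0.1  0.4 -0.1] op 0.525 ff 0.0 q [ 0.16  0.19  1.21 -0.    1.74 -1.07]
units [-0.005  0.     3.419]
```

```bash
python3 -m pendant '[{"dx":0,"dy":0,"dz":0.85,"rx":0,"ry":0,"rz":0},{"dx":0,"dy":0,"dz":0.85,"rx":0,"ry":0,"rz":0},{"dx":0,"dy":0,"dz":0.85,"rx":0,"ry":0,"rz":0},{"dx":0,"dy":0,"dz":0.85,"rx":0,"ry":0,"rz":0},{"dx":0,"dy":0,"dz":0,"rx":0,"ry":0,"rz":0}]' | sed -n 2,4p
python3 -m pendant '[{"dx":0,"dy":0,"dz":0,"rx":0,"ry":0,"rz":0},{"dx":0,"dy":0,"dz":0,"rx":0,"ry":0,"rz":0},{"dx":0,"dy":0,"dz":0,"rx":0,"ry":0,"rz":0},{"dx":0,"dy":0,"dz":0,"rx":0,"ry":0,"rz":0}]' -0.7 30
python3 -m pendant '[{"dx":0,"dy":0,"dz":-0.7,"rx":0,"ry":0,"rz":0},{"dx":0,"dy":0,"dz":-0.7,"rx":0,"ry":0,"rz":0},{"dx":0,"dy":0,"dz":-0.7,"rx":0,"ry":0,"rz":0},{"dx":0,"dy":0,"dz":-0.7,"rx":0,"ry":0,"rz":0},{"dx":0,"dy":0,"dz":0,"rx":0,"ry":0,"rz":0}]' - 45| tail -5
python3 - <<'E'
from h import *
o=st();a=np.radians(27.6);H=np.array([.5544,-.2075])+.078*np.array([np.cos(a),np.sin(a)]);print('hole scene',H);go(H[0]+.005,H[1]+.0005)
E
```

```text
position: [0.623, 0.1342, 0.0974]
eef_rot: [0.171, 0.985, -0.001, -0.002]
force: [-1.4, -0.6, 0.1]
t: 41.85
position: [0.6255, 0.1343, 0.1033]
eef_rot: [0.171, 0.985, -0.0, 0.002]
force: [0.2, -0.5, 1.8]
opening: 0.264
finger_force: 29.9
position: [0.6262, 0.1347, 0.1622]
eef_rot: [0.171, 0.985, 0.001, 0.003]
force: [-0.6, -0.5, -0.7]
opening: 0.265
finger_force: 44.9
42.35 [0.6262 0.1347 0.1622] rot [[-0.941, 0.338, -0.007], [0.338, 0.941, 0.002]] F [-0.6 -0.5 -0.7] op 0.265 ff 44.9 q [ 0.16  0.19  1.22 -0.    1.72 -1.07]
hole scene [ 0.62352388 -0.17136291]
units [-5.2700e+00 -1.4341e+01 -1.0000e-03]
```

```bash
python3 -m pendant '[{"dx":-0.35,"dy":-0.956,"dz":0,"rx":0,"ry":0,"rz":0},{"dx":-0.35,"dy":-0.956,"dz":0,"rx":0,"ry":0,"rz":0},{"dx":-0.35,"dy":-0.956,"dz":0,"rx":0,"ry":0,"rz":0},{"dx":-0.35,"dy":-0.956,"dz":0,"rx":0,"ry":0,"rz":0},{"dx":-0.35,"dy":-0.956,"dz":0,"rx":0,"ry":0,"rz":0}]' | sed -n 2p
python3 -m pendant '[{"dx":-0.35,"dy":-0.956,"dz":0,"rx":0,"ry":0,"rz":0},{"dx":-0.35,"dy":-0.956,"dz":0,"rx":0,"ry":0,"rz":0},{"dx":-0.35,"dy":-0.956,"dz":0,"rx":0,"ry":0,"rz":0},{"dx":-0.35,"dy":-0.956,"dz":0,"rx":0,"ry":0,"rz":0},{"dx":-0.35,"dy":-0.956,"dz":0,"rx":0,"ry":0,"rz":0}]' | sed -n 2p
python3 -m pendant '[{"dx":-0.35,"dy":-0.956,"dz":0,"rx":0,"ry":0,"rz":0},{"dx":-0.35,"dy":-0.956,"dz":0,"rx":0,"ry":0,"rz":0},{"dx":-0.35,"dy":-0.956,"dz":0,"rx":0,"ry":0,"rz":0},{"dx":-0.35,"dy":-0.956,"dz":0,"rx":0,"ry":0,"rz":0},{"dx":-0.35,"dy":-0.956,"dz":0,"rx":0,"ry":0,"rz":0}]' | sed -n 2p
python3 -m pendant '[{"dx":0,"dy":0,"dz":0.5,"rx":0,"ry":0,"rz":0},{"dx":0,"dy":0,"dz":0.4,"rx":0,"ry":0,"rz":0},{"dx":0,"dy":0,"dz":0,"rx":0,"ry":0,"rz":0},{"dx":0,"dy":0,"dz":0,"rx":0,"ry":0,"rz":0},{"dx":0,"dy":0,"dz":0,"rx":0,"ry":0,"rz":0}]' | tail -5
cat >> fit.py <<'E'
def rack():
    m=(abs(P[...,2]-.045)<.006)&(P[...,0]>.3)&(P[...,0]<.75)&(P[...,1]>-.35)&(P[...,1]<-.08)&(im.min(-1)>110)
    n,l,s,c=cv2.connectedComponentsWithStats(m.astype(np.uint8)); k=1+np.argmax(s[1:,4]);q=P[l==k]
    r=cv2.minAreaRect((q[:,:2]*1000).astype(np.float32)); print('rack',len(q),r); return r
E
python3 - <<'E'
from look import *
st();look(0,0,0,0,0)
from fit import *
rack()
for z in((.085,.12),(.085,.155)):
    p,n=vfit((.6235,-.171),*z);p,n=vfit(p[:2],*z)
    print('delta',np.array([.6235,-.1713])-(p+n*(p[2]-.06))[:2])
E
```

```text
position: [0.6254, 0.0319, 0.1578]
position: [0.626, -0.0699, 0.1579]
position: [0.6267, -0.1717, 0.1579]
position: [0.6271, -0.1701, 0.1406]
eef_rot: [0.171, 0.985, -0.0, 0.001]
force: [0.3, -0.4, -0.3]
opening: 0.263
finger_force: 44.9
44.35 [ 0.6271 -0.1701  0.1406] rot [[-0.942, 0.337, -0.002], [0.337, 0.942, -0.0]] F [ 0.3 -0.4 -0.3] op 0.263 ff 44.9 q [-0.32  0.22  1.23 -0.    1.69 -1.54]
rack 1555 ((607.8604736328125, -211.27023315429688), (222.96153259277344, 67.99384307861328), 27.965391159057617)
pts 82 axis [ 0.6218 -0.1712  0.1025] dir [ 0.023 -0.037 -0.999] rms 0.0007 lowest 0.085
pts 82 axis [ 0.6218 -0.1712  0.1025] dir [ 0.023 -0.037 -0.999] rms 0.0007 lowest 0.085
delta [0.00073258 0.00141147]
pts 168 axis [ 0.6215 -0.1708  0.12  ] dir [ 0.015 -0.022 -1.   ] rms 0.0007 lowest 0.085
pts 168 axis [ 0.6215 -0.1708  0.12  ] dir [ 0.015 -0.022 -1.   ] rms 0.0007 lowest 0.085
delta [0.00109113 0.00088881]
```

The rack has been knocked aside: its centre is now (0.608,-0.211), at 28°. I'll shift the vial to the second hole from the far end, at scene (0.6308,-0.1991).

```bash
python3 -m pendant '[{"dx":-0.42,"dy":-0.56,"dz":-0.2,"rx":0,"ry":0,"rz":0},{"dx":-0.42,"dy":-0.56,"dz":0,"rx":0,"ry":0,"rz":0},{"dx":0,"dy":0,"dz":0.2,"rx":0,"ry":0,"rz":0},{"dx":0,"dy":0,"dz":0,"rx":0,"ry":0,"rz":0},{"dx":0,"dy":0,"dz":0,"rx":0,"ry":0,"rz":0}]' | tail -5
python3 - <<'E'
from look import *
st();look(185,335,165,305,4.2,'e1.png')
from fit import *
(cx,cy),wh,a=rack(); a=np.radians(a)
for k in(78,26,-26,-78): print(k,np.round([cx/1000+k/1000*np.cos(a),cy/1000+k/1000*np.sin(a)],4))
for z in((.085,.12),(.085,.155)):
    p,n=vfit((.6308,-.199),*z);p,n=vfit(p[:2],*z)
    print('at .06',(p+n*(p[2]-.06))[:2])
E
```

```text
position: [0.6349, -0.1974, 0.1398]
eef_rot: [0.171, 0.985, -0.0, 0.0]
force: [-0.7, 0.3, -1.9]
opening: 0.262
finger_force: 44.9
45.0 [ 0.6349 -0.1974  0.1398] rot [[-0.941, 0.338, -0.001], [0.338, 0.941, 0.0]] F [-0.7  0.3 -1.9] op 0.262 ff 44.9 q [-0.35  0.26  1.18  0.    1.7  -1.58]
rack 1442 ((607.8067626953125, -211.71849060058594), (223.95919799804688, 67.65106964111328), 27.90664291381836)
78 [ 0.6767 -0.1752]
26 [ 0.6308 -0.1995]
-26 [ 0.5848 -0.2239]
-78 [ 0.5389 -0.2482]
pts 83 axis [ 0.6294 -0.1985  0.1025] dir [ 0.019 -0.037 -0.999] rms 0.0006 lowest 0.085
pts 83 axis [ 0.6294 -0.1985  0.1025] dir [ 0.019 -0.037 -0.999] rms 0.0006 lowest 0.085
at .06 [ 0.63020589 -0.20008696]
pts 173 axis [ 0.6293 -0.1981  0.12  ] dir [ 0.007 -0.025 -1.   ] rms 0.0009 lowest 0.085
pts 172 axis [ 0.6293 -0.198   0.12  ] dir [ 0.007 -0.027 -1.   ] rms 0.0008 lowest 0.085
at .06 [ 0.62974349 -0.1996314 ]
```

View pics/e1.png

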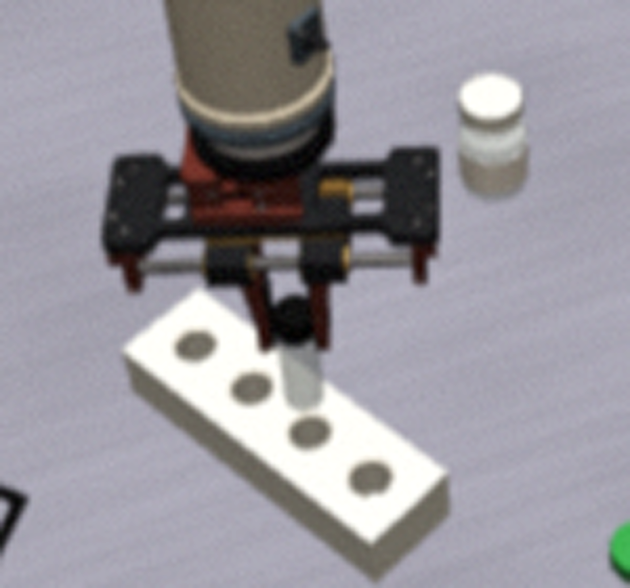

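The holes are at crop (310,433) (target), (371,478), (251,388) and (195,346), and the vial foot is just above the target. I'll check the pixel-derived hole position and start lowering.

```bash
python3 -c "
from fit import *
for x,y in((310,433),(371,478),(251,388),(195,346)): print(atz(F,(x+.5)/4.2-.5+185,(y+.5)/4.2-.5+165,.045).round(4))"
python3 -m pendant '[{"dx":-0.04,"dy":0,"dz":0.3,"rx":0,"ry":0,"rz":0},{"dx":0,"dy":0,"dz":0.3,"rx":0,"ry":0,"rz":0},{"dx":0,"dy":0,"dz":0.3,"rx":0,"ry":0,"rz":0},{"dx":0,"dy":0,"dz":0.3,"rx":0,"ry":0,"rz":0},{"dx":0,"dy":0,"dz":0.3,"rx":0,"ry":0,"rz":0}]' | sed -n 2,4p
python3 -m pendant '[{"dx":0,"dy":0,"dz":0.1,"rx":0,"ry":0,"rz":0},{"dx":0,"dy":0,"dz":0.1,"rx":0,"ry":0,"rz":0},{"dx":0,"dy":0,"dz":0,"rx":0,"ry":0,"rz":0}]' | sed -n 2,4p
```

```text
[ 0.6318 -0.1993  0.045 ]
[ 0.6773 -0.1747  0.045 ]
[ 0.5851 -0.2237  0.045 ]
[ 0.5395 -0.2479  0.045 ]
position: [0.6358, -0.1979, 0.1095]
eef_rot: [0.171, 0.985, -0.0, 0.001]
force: [-0.1, -0.3, -1.1]
position: [0.6359, -0.198, 0.1062]
eef_rot: [0.171, 0.985, -0.0, 0.001]
force: [0.7, 0.5, -0.8]
```

```bash
python3 -m pendant '[{"dx":0,"dy":0,"dz":0.25,"rx":0,"ry":0,"rz":0},{"dx":0,"dy":0,"dz":0.25,"rx":0,"ry":0,"rz":0},{"dx":0,"dy":0,"dz":0.25,"rx":0,"ry":0,"rz":0},{"dx":0,"dy":0,"dz":0.25,"rx":0,"ry":0,"rz":0},{"dx":0,"dy":0,"dz":0,"rx":0,"ry":0,"rz":0}]' | sed -n 2,4p
python3 -m pendant '[{"dx":0,"dy":0,"dz":0.2,"rx":0,"ry":0,"rz":0},{"dx":0,"dy":0,"dz":0.15,"rx":0,"ry":0,"rz":0},{"dx":0,"dy":0,"dz":0.1,"rx":0,"ry":0,"rz":0},{"dx":0,"dy":0,"dz":0,"rx":0,"ry":0,"rz":0}]' | sed -n 2,4p
```

```text
position: [0.6355, -0.1978, 0.085]
eef_rot: [0.171, 0.985, -0.0, -0.0]
force: [0.1, 0.6, -1.1]
position: [0.6358, -0.198, 0.0769]
eef_rot: [0.171, 0.985, -0.0, 0.001]
force: [0.5, 0.1, -1.5]
```

```bash
python3 -m pendant '[{"dx":0,"dy":0,"dz":0.1,"rx":0,"ry":0,"rz":0},{"dx":0,"dy":0,"dz":0.05,"rx":0,"ry":0,"rz":0},{"dx":0,"dy":0,"dz":0,"rx":0,"ry":0,"rz":0}]' | sed -n 2,4p
python3 -m pendant '[{"dx":0,"dy":0,"dz":0,"rx":0,"ry":0,"rz":0},{"dx":0,"dy":0,"dz":0,"rx":0,"ry":0,"rz":0},{"dx":0,"dy":0,"dz":0,"rx":0,"ry":0,"rz":0}]' 0.05 30| tail -3
python3 -m pendant '[{"dx":0,"dy":0,"dz":-0.5,"rx":0,"ry":0,"rz":0},{"dx":0,"dy":0,"dz":-0.9,"rx":0,"ry":0,"rz":0},{"dx":0,"dy":0,"dz":-0.9,"rx":0,"ry":0,"rz":0},{"dx":0,"dy":0,"dz":-0.9,"rx":0,"ry":0,"rz":0},{"dx":0,"dy":0,"dz":-0.9,"rx":0,"ry":0,"rz":0}]' | sed -n 2p
python3 -m pendant '[{"dx":0,"dy":0,"dz":-0.6,"rx":0,"ry":0,"rz":0},{"dx":0,"dy":0,"dz":0,"rx":0,"ry":0,"rz":0}]' | sed -n 2p
python3 - <<'E'
from look import *
look(0,0,0,0,0)
from fit import *
rack()
p,n=vfit((.6308,-.1995),.05,.088)
m=(np.hypot(P[...,0]-p[0],P[...,1]-p[1])<.009)&(P[...,2]>.07)&(P[...,2]<.15); print('cap top',np.percentile(P[m][:,2],[50,80,95]))
c=cup((.5305,.0901)); p,n=vfit(c,.072,.118); st();go(p[0]+.005,p[1]+.0005)
E
```

```text
position: [0.636, -0.198, 0.0742]
eef_rot: [0.171, 0.985, -0.0, 0.001]
force: [-0.5, -0.8, -0.5]
force: [0.2, -0.3, 0.1]
opening: 0.496
finger_force: 0.0
position: [0.636, -0.198, 0.1582]
position: [0.6368, -0.1983, 0.1716]
rack 1450 ((608.1780395507812, -211.26417541503906), (222.87747192382812, 67.21678161621094), 27.85709571838379)
pts 86 axis [ 0.6308 -0.1998  0.069 ] dir [-0.01  -0.012 -1.   ] rms 0.0007 lowest 0.05
cap top [0.09291618 0.09376413 0.09415618]
cup 93 [0.5304 0.0899] 0.0011
pts 97 axis [0.531  0.0902 0.095 ] dir [ 0.003 -0.021 -1.   ] rms 0.0009 lowest 0.073
48.3 [ 0.6356 -0.1978  0.1674] rot [[-0.941, 0.338, -0.0], [0.338, 0.941, -0.0]] F [0.  0.5 0.2] op 0.524 ff 0.0 q [-0.35  0.27  1.13 -0.    1.75 -1.58]
units [ 9.5590e+00  1.1896e+01 -7.0000e-03]
```

The first vial is back, fully down (cap top at 0.093). Next is the second vial.

```bash
python3 -m pendant '[{"dx":0.797,"dy":0.991,"dz":0,"rx":0,"ry":0,"rz":0},{"dx":0.797,"dy":0.991,"dz":0,"rx":0,"ry":0,"rz":0},{"dx":0.797,"dy":0.991,"dz":0,"rx":0,"ry":0,"rz":0},{"dx":0.797,"dy":0.991,"dz":0,"rx":0,"ry":0,"rz":0},{"dx":0.797,"dy":0.991,"dz":0,"rx":0,"ry":0,"rz":0}]' | sed -n 2p
python3 -m pendant '[{"dx":0.797,"dy":0.991,"dz":0,"rx":0,"ry":0,"rz":0},{"dx":0.797,"dy":0.991,"dz":0,"rx":0,"ry":0,"rz":0},{"dx":0.797,"dy":0.991,"dz":0,"rx":0,"ry":0,"rz":0},{"dx":0.797,"dy":0.991,"dz":0,"rx":0,"ry":0,"rz":0},{"dx":0.797,"dy":0.991,"dz":0,"rx":0,"ry":0,"rz":0}]' | sed -n 2p
python3 -m pendant '[{"dx":0.797,"dy":0.991,"dz":0,"rx":0,"ry":0,"rz":0},{"dx":0.797,"dy":0.991,"dz":0,"rx":0,"ry":0,"rz":0},{"dx":0,"dy":0,"dz":0,"rx":0,"ry":0,"rz":0},{"dx":0,"dy":0,"dz":0,"rx":0,"ry":0,"rz":0},{"dx":0,"dy":0,"dz":0,"rx":0,"ry":0,"rz":0}]' | sed -n 2p
python3 - <<'E'
from h import *
st();go(.536,.0907,.1)
E
```

```text
position: [0.5934, -0.0768, 0.1666]
position: [0.5518, 0.0433, 0.1665]
position: [0.5362, 0.0896, 0.1673]
49.8 [0.5362 0.0896 0.1673] rot [[-0.941, 0.338, -0.001], [0.338, 0.941, -0.001]] F [-0.2  0.2  0.7] op 0.525 ff 0.0 q [ 0.1  -0.07  1.48 -0.    1.73 -1.12]
units [0.031 0.05  3.365]
```

```bash
python3 -m pendant '[{"dx":0.03,"dy":0.05,"dz":0.85,"rx":0,"ry":0,"rz":0},{"dx":0,"dy":0,"dz":0.85,"rx":0,"ry":0,"rz":0},{"dx":0,"dy":0,"dz":0.85,"rx":0,"ry":0,"rz":0},{"dx":0,"dy":0,"dz":0.8,"rx":0,"ry":0,"rz":0},{"dx":0,"dy":0,"dz":0,"rx":0,"ry":0,"rz":0}]' | sed -n 2,4p
python3 -m pendant '[{"dx":0,"dy":0,"dz":0,"rx":0,"ry":0,"rz":0},{"dx":0,"dy":0,"dz":0,"rx":0,"ry":0,"rz":0},{"dx":0,"dy":0,"dz":0,"rx":0,"ry":0,"rz":0},{"dx":0,"dy":0,"dz":0,"rx":0,"ry":0,"rz":0}]' -0.7 30
python3 -m pendant '[{"dx":0,"dy":0,"dz":-0.7,"rx":0,"ry":0,"rz":0},{"dx":0,"dy":0,"dz":-0.7,"rx":0,"ry":0,"rz":0},{"dx":0,"dy":0,"dz":-0.7,"rx":0,"ry":0,"rz":0},{"dx":0,"dy":0,"dz":-0.7,"rx":0,"ry":0,"rz":0},{"dx":0,"dy":0,"dz":-0.2,"rx":0,"ry":0,"rz":0}]' - 45| tail -5
python3 - <<'E'
from h import *
st();go(.5393+.005,-.248+.0005)
E
```

```text
position: [0.5348, 0.0906, 0.0978]
eef_rot: [0.172, 0.985, -0.001, -0.001]
force: [-0.3, 0.9, -1.1]
t: 50.7
position: [0.5366, 0.0913, 0.1022]
eef_rot: [0.171, 0.985, -0.0, 0.002]
force: [0.1, -0.9, 3.0]
opening: 0.259
finger_force: 30.0
position: [0.5368, 0.0918, 0.1641]
eef_rot: [0.171, 0.985, 0.0, 0.003]
force: [1.1, 0.4, -0.3]
opening: 0.265
finger_force: 44.9
51.2 [0.5368 0.0918 0.1641] rot [[-0.941, 0.338, -0.005], [0.338, 0.941, 0.001]] F [ 1.1  0.4 -0.3] op 0.265 ff 44.9 q [ 0.11 -0.07  1.49 -0.    1.72 -1.12]
units [-6.081e+00 -1.584e+01  9.000e-03]
```

```bash
python3 -m pendant '[{"dx":-0.38,"dy":-0.99,"dz":0,"rx":0,"ry":0,"rz":0},{"dx":-0.38,"dy":-0.99,"dz":0,"rx":0,"ry":0,"rz":0},{"dx":-0.38,"dy":-0.99,"dz":0,"rx":0,"ry":0,"rz":0},{"dx":-0.38,"dy":-0.99,"dz":0,"rx":0,"ry":0,"rz":0},{"dx":-0.38,"dy":-0.99,"dz":0,"rx":0,"ry":0,"rz":0}]' | sed -n 2p
python3 -m pendant '[{"dx":-0.38,"dy":-0.99,"dz":0,"rx":0,"ry":0,"rz":0},{"dx":-0.38,"dy":-0.99,"dz":0,"rx":0,"ry":0,"rz":0},{"dx":-0.38,"dy":-0.99,"dz":0,"rx":0,"ry":0,"rz":0},{"dx":-0.38,"dy":-0.99,"dz":0,"rx":0,"ry":0,"rz":0},{"dx":-0.38,"dy":-0.99,"dz":0,"rx":0,"ry":0,"rz":0}]' | sed -n 2p
python3 -m pendant '[{"dx":-0.38,"dy":-0.99,"dz":0,"rx":0,"ry":0,"rz":0},{"dx":-0.38,"dy":-0.99,"dz":0,"rx":0,"ry":0,"rz":0},{"dx":-0.38,"dy":-0.99,"dz":0,"rx":0,"ry":0,"rz":0},{"dx":-0.38,"dy":-0.99,"dz":0,"rx":0,"ry":0,"rz":0},{"dx":-0.38,"dy":-0.99,"dz":0,"rx":0,"ry":0,"rz":0}]' | sed -n 2p
python3 -m pendant '[{"dx":-0.38,"dy":-0.99,"dz":0.2,"rx":0,"ry":0,"rz":0},{"dx":0,"dy":0,"dz":0.7,"rx":0,"ry":0,"rz":0},{"dx":0,"dy":0,"dz":0,"rx":0,"ry":0,"rz":0},{"dx":0,"dy":0,"dz":0,"rx":0,"ry":0,"rz":0},{"dx":0,"dy":0,"dz":0,"rx":0,"ry":0,"rz":0}]' | tail -5
python3 - <<'E'
from look import *
st();look(0,0,0,0,0)
from fit import *
(cx,cy),wh,a=rack(); a=np.radians(a); H=np.array([cx/1000-.078*np.cos(a),cy/1000-.078*np.sin(a)]);print('hole',H)
for z in((.085,.12),(.085,.155)):
    p,n=vfit((.539,-.248),*z);p,n=vfit(p[:2],*z)
    print('delta',H-(p+n*(p[2]-.06))[:2])
vfit((.6308,-.1998),.05,.088)
E
```

```text
position: [0.5381, -0.0152, 0.161]
position: [0.5404, -0.1212, 0.1611]
position: [0.5428, -0.2273, 0.1612]
position: [0.5437, -0.2467, 0.1436]
eef_rot: [0.171, 0.985, -0.0, 0.001]
force: [1.1, -0.2, 0.1]
opening: 0.263
finger_force: 44.9
53.2 [ 0.5437 -0.2467  0.1436] rot [[-0.942, 0.337, -0.002], [0.337, 0.942, -0.0]] F [ 1.1 -0.2  0.1] op 0.263 ff 44.9 q [-0.48  0.08  1.38  0.    1.68 -1.71]
rack 1414 ((608.0930786132812, -211.39686584472656), (222.77000427246094, 66.8600845336914), 27.654903411865234)
hole [ 0.53900386 -0.24760018]
pts 80 axis [ 0.5382 -0.2484  0.1025] dir [-0.016 -0.038 -0.999] rms 0.0007 lowest 0.085
pts 80 axis [ 0.5382 -0.2484  0.1025] dir [-0.016 -0.038 -0.999] rms 0.0007 lowest 0.085
delta [0.00143359 0.00238403]
pts 157 axis [ 0.5385 -0.2478  0.12  ] dir [-0.012 -0.031 -0.999] rms 0.0008 lowest 0.085
pts 157 axis [ 0.5385 -0.2478  0.12  ] dir [-0.012 -0.031 -0.999] rms 0.0008 lowest 0.085
delta [0.00122349 0.00201266]
pts 84 axis [ 0.6306 -0.1995  0.069 ] dir [-0.001 -0.003 -1.   ] rms 0.0006 lowest 0.05
```

```bash
python3 -m pendant '[{"dx":-0.03,"dy":0.09,"dz":0.3,"rx":0,"ry":0,"rz":0},{"dx":0,"dy":0,"dz":0.3,"rx":0,"ry":0,"rz":0},{"dx":0,"dy":0,"dz":0.3,"rx":0,"ry":0,"rz":0},{"dx":0,"dy":0,"dz":0.3,"rx":0,"ry":0,"rz":0},{"dx":0,"dy":0,"dz":0.3,"rx":0,"ry":0,"rz":0}]' | sed -n 2,4p
python3 -m pendant '[{"dx":0,"dy":0,"dz":0.2,"rx":0,"ry":0,"rz":0},{"dx":0,"dy":0,"dz":0.2,"rx":0,"ry":0,"rz":0},{"dx":0,"dy":0,"dz":0,"rx":0,"ry":0,"rz":0}]' | sed -n 2,4p
```

```text
position: [0.5445, -0.2461, 0.1124]
eef_rot: [0.171, 0.985, -0.0, 0.001]
force: [-0.7, -0.1, -0.6]
position: [0.5444, -0.2461, 0.1045]
eef_rot: [0.171, 0.985, -0.0, 0.0]
force: [0.1, -0.9, -0.2]
```

```bash
python3 -m pendant '[{"dx":0,"dy":0,"dz":0.25,"rx":0,"ry":0,"rz":0},{"dx":0,"dy":0,"dz":0.25,"rx":0,"ry":0,"rz":0},{"dx":0,"dy":0,"dz":0.25,"rx":0,"ry":0,"rz":0},{"dx":0,"dy":0,"dz":0.25,"rx":0,"ry":0,"rz":0},{"dx":0,"dy":0,"dz":0,"rx":0,"ry":0,"rz":0}]' | sed -n 2,4p
python3 -m pendant '[{"dx":0,"dy":0,"dz":0.2,"rx":0,"ry":0,"rz":0},{"dx":0,"dy":0,"dz":0.2,"rx":0,"ry":0,"rz":0},{"dx":0,"dy":0,"dz":0.15,"rx":0,"ry":0,"rz":0},{"dx":0,"dy":0,"dz":0,"rx":0,"ry":0,"rz":0}]' | sed -n 2,4p
```

```text
position: [0.5442, -0.2459, 0.084]
eef_rot: [0.171, 0.985, 0.0, 0.0]
force: [-0.2, 0.3, -1.0]
position: [0.5445, -0.2461, 0.0735]
eef_rot: [0.171, 0.985, -0.0, 0.0]
force: [-0.2, -0.3, -0.5]
```

Now I'll release, retreat and verify both vials and the bystanders' surroundings.

```bash
python3 -m pendant '[{"dx":0,"dy":0,"dz":0,"rx":0,"ry":0,"rz":0},{"dx":0,"dy":0,"dz":0,"rx":0,"ry":0,"rz":0},{"dx":0,"dy":0,"dz":0,"rx":0,"ry":0,"rz":0}]' 0.05 30| tail -3
python3 -m pendant '[{"dx":0,"dy":0,"dz":-0.5,"rx":0,"ry":0,"rz":0},{"dx":0,"dy":0,"dz":-0.9,"rx":0,"ry":0,"rz":0},{"dx":0,"dy":0,"dz":-0.9,"rx":0,"ry":0,"rz":0},{"dx":0,"dy":0,"dz":-0.9,"rx":0,"ry":0,"rz":0},{"dx":0,"dy":0,"dz":-0.9,"rx":0,"ry":0,"rz":0}]' | sed -n 2p
python3 -m pendant '[{"dx":0,"dy":0,"dz":-0.9,"rx":0,"ry":0,"rz":0},{"dx":0,"dy":0,"dz":-0.9,"rx":0,"ry":0,"rz":0},{"dx":0,"dy":0,"dz":0,"rx":0,"ry":0,"rz":0},{"dx":0,"dy":0,"dz":0,"rx":0,"ry":0,"rz":0}]' | sed -n 2,4p
python3 - <<'E'
from look import *
look(0,0,0,0,0)
from fit import *
rack()
for c in((.6308,-.1995),(.539,-.2476)):
    p,n=vfit(c,.05,.088)
    m=(np.hypot(P[...,0]-p[0],P[...,1]-p[1])<.009)&(P[...,2]>.07)&(P[...,2]<.13); print('cap top',np.percentile(P[m][:,2],[50,80,95]))
comps(); st()
E
```

```text
force: [-0.6, 0.7, -0.2]
opening: 0.495
finger_force: 0.0
position: [0.5447, -0.2462, 0.1581]
position: [0.5448, -0.2462, 0.1928]
eef_rot: [0.171, 0.985, -0.0, 0.002]
force: [1.1, -0.1, 0.3]
rack 1383 ((607.885009765625, -211.25192260742188), (223.082763671875, 67.78913116455078), 27.7545223236084)
pts 86 axis [ 0.6309 -0.1997  0.069 ] dir [ 0.01  -0.006 -1.   ] rms 0.0007 lowest 0.051
cap top [0.09244116 0.09346507 0.09458891]
pts 83 axis [ 0.5386 -0.2481  0.069 ] dir [ 0.011 -0.01  -1.   ] rms 0.0008 lowest 0.051
cap top [0.09280839 0.09388927 0.09440013]
76 [392. 187.] [0.5772 0.2042 0.1399] ang 72.0 r 0.055
56.4 [ 0.5441 -0.2459  0.1908] rot [[-0.941, 0.338, 0.0], [0.338, 0.941, 0.0]] F [ 0.3 -0.7  0. ] op 0.524 ff 0.0 q [-0.48  0.08  1.29  0.    1.77 -1.71]
```

Both vials stand fully down in rack holes, and the rotor still sits at about 13.2 rad.

```bash
python3 -c "
from bench import order
print(order.sign_off())"
```

```text
the job is handed in; nothing more can be done
None
```

I loaded both vials, cranked the rotor clockwise just over two turns (about 13.2 rad), put the vials back fully down in the rack, and handed the job in. On the first loading try a vial missed its cup, tilted about 50° in the grip and nudged the rotor about 0.8 rad. Before the hand-in I rechecked the vials, rack and rotor, but not the bystanders, and the hand-in returned no verdict.

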